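# Close the terminal box and turn its cam lock home

### The arm

A 6-joint arm with a two-finger parallel gripper is mounted at the origin on the work surface; the furniture and walls round the work are solid. World frame = base frame: x ahead of the robot, y to its left, z up, the work surface at z = 0. Lengths are in m, angles in rad, forces in N, time in s.
With the tool pointing down it reaches from about 0.275 to 0.975 m from the base axis. Payload 8.4 kg.
Tool frame: the origin (TCP) lies at the very end of the fingers, on their centre line; the grasp point (between the pads) lies 19 mm behind it (arm.grip_depth is the z of the grasp point in the tool frame, in m); z points along the fingers, y is the line along which they close (so a half turn about z gives the same grasp; the last joint's range is limited). The gripper opens to 92 mm and grips with 3 to 60 N. Pads are 20 mm wide; open, the fingers measure 128 mm over their backs; the gripper's body (75 mm by 189 mm) begins 69 mm behind the grasp point.
Start: joints at [1.113, 0.353, 1.633, -0, 1.155, -0.002], TCP at [0.275, 0.561, 0.215] pointing down, gripper open.
Joint ranges: [-2.63, 2.63], [-0.92, 2.1], [0.06, 2.66], [-1.3, 4.44], [0, 2.69], [-3.02, 3.02]. Speed limits (rad/s): [2.22, 2.22, 2.79, 3.14, 3.14, 3.14].

### API

Orientations are given as a rotation vector (axis times angle).
In Python, from station import arm, get_image, finder gives the robot as it stands.
- The arm moves only by the tool send_rows, never from a script. Its argument "moves" is a list of rows, each a list of 2 entries, a list of its own where there are three numbers: the shift along the world's x, y, z in m, then the turn, a rotation vector about the world's x, y, z in degrees. In form: [[[x, y, z], [ax, ay, az]], ...]. A call has 1 to 5 rows; each row is the pose to reach, as a shift and turn from the pose commanded when the call began; what a row does not reach only later rows make up. A row lasts 1/10 s, in which the tool goes at most 50 mm and 8.59 degrees, less where a joint would pass 70% of its speed; a pose out of reach is approached as far as the arm can. A call with a gripper value outside its range is refused whole. "claw" is the closure, from 0 (fully open) to 1 (shut), set as the call begins (left out, the last holds). The fingers move at their own pace and stop on an object; the grip force is fixed at half the most. Time passes only in rows, so rows that repeat a pose let the fingers close. It gives the time, the measured TCP pose, the force, the opening and the grip force at its end, in the units of the state.
- arm.get_state(): the state, without advancing time (a new reading comes with each control period).
- get_image(name): name is "scene" or "top"; returns a dict with "pixels" (400x640x3 uint8, blue, green, red), "fovy" (degrees; the focal length in pixels is half the picture's height over the tangent of half this angle, whatever the lens; pixels are square), "cx", "cy" (the principal point, pixels), "R" (3x3) and "t" (3): a world point X has camera coordinates R X + t. Camera axes: x right, y down, z forward; pixel columns grow to the right and rows downward; lengths in m; the calibration is good to about 2 mm. A picture is of the moment at which its call begins. There is no depth.
- arm.close_job(): hands the job in; it is judged then, once.
Trained networks look in a picture, given as the dict that the camera call returned (one of the last four; its "shot" number tells which), for a name from the list of things; names that differ only in an ending like _2 or _b are one class to them, and where a whole thing is asked for, a point or a joint stands for the part that bears it (a point fixed in the world has none). Each returns a list of dicts, best first, with "score" (0 to 1); they miss things now and then, are a little off and sometimes report something else, mostly with a low value. They report only what shows in the picture. A call takes as long as a camera call. They do not tell look-alikes from the thing itself.
- finder.outline_of(picture, query): "pixels" (400x640 bool, what is visible of it) and "rect" ([centre column, centre row, width, height] in pixels, round what is visible of it).
The state is a dict: "time_s": time; "q": joint angles; "joint_velocities": joint speeds; "joint_torque": joint torques, N m; "tcp_pos": TCP position; "tcp_rot": TCP orientation; "wrist_force": force on the tool from outside, world axes, zero at the start; "wrist_torque": the same for the moment, N m; "width": opening from 0.0 (shut) to 1.0 (fully open); "finger_force": force on a finger pad.
Only numpy, scipy, OpenCV 4.12 (cv2) and the standard library are available. Lean on these libraries where they do the work, as an engineer would, in place of code of your own. Each camera call takes 0.05 s, during which the arm holds its last target. There are 200 camera calls.

### The job

Close the lid of the grey terminal box and lock it: lower the lid, put the blade of the wide-blade screwdriver in the slot of the cam lock, press the lid down against its seal and, still pressing, turn the lock clockwise until it seats. Then put the screwdriver back upright in its hole in the wooden block and let go of it, and leave the other things standing where they are.

Things in the scene. Friction and masses are not known exactly. Their poses are not given: they have to be found in the camera images.
- terminal_box: Grey wiring box screwed to the baseboard, 110 mm (its x) by 150 mm (its y), 50 mm high without lid, low ears at both ends. Origin under its centre, z up; hinge along its y at the rear (x +57, z 52 mm); slotted cam lock near the front rim (x -32 mm, y 0). Locked, the slot runs along its x; at the start along its y, but up to 0.8 rad short of that or 0.2 rad past it in the clockwise sense.
- lid (a joint): Lid angle in rad: 0 = pressed fully down (hard stop), growing as it opens, at most 1.2. Stiff hinge, stays where left (2 to 3 N at the front edge moves it). Lowered and let go it stands ajar at about 0.08 on a springy seal at the front rim; pressing it to 0 takes about 10 N at the lock. Locked and let go it reads about 0.04; about 0.015 means the lock is not turned far enough to seat.
- lid_edge (a point): Middle of the front edge of the lid's top face, 113.5 mm from the hinge line; lid axes: x from this edge to the hinge, y along the edge, z out of the top face. Plate 6 mm thick, 160 mm wide, its top 58 mm above the baseboard at lid angle 0. The lock's tongue under it passes below the keeper in the box only with the lid pressed under 0.012 rad, and rises behind its ridge at the locked stop.
- lock_top (a point): Centre of the top face of the lock's round metal head; axes as lid_edge (it does not turn with the lock). Head 28 mm across, 7 mm above the lid plate, 89 mm from the hinge line; 65 mm above the baseboard at lid angle 0. Slot through its centre 18.8 mm long, closed ends, 4.4 mm wide, 5.5 mm deep: about 1 mm to spare. The lock turns with about 0.15 N m and stays where left.
- driver: Short screwdriver, hexagonal wooden handle, wide flat steel blade, 124 mm long, 0.08 kg, upright in the block at the start. Origin at the centre of the blade's end; z along the shaft to the handle; x along the blade's width. Blade 16 mm wide, 2.6 mm thick over the last 10 mm; shank 8 mm thick; handle from 50 to 124 mm, 26 mm across flats, flats facing its x axis and every 60 degrees from it.
- handle_mid (a point): Point on the axis of the screwdriver's handle, 90 mm above the blade's end: a good place to grip, from above.
- tool_block: Wooden tool block, fixed, 62 mm (x) by 110 mm (y), 60 mm high, with a 20 mm through hole in the middle and two 10 mm holes 34 mm either side along its y. Origin under its centre.
- block_hole (a point): Centre of the mouth of the middle hole in the block's top face. The screwdriver stands in it with the foot of its handle on the top face, the blade's end 50 mm below the mouth.
- van_green: Bystander: model railway van, 30 x 116 x 44 mm, origin under its centre.
- glue_bottle: Bystander: glue bottle with pointed cap, 34 x 52 x 126 mm, origin under its centre.
- tree_c: Bystander: model tree on a round foot, 40 x 46 x 63 mm, origin under its centre.
- screw_jar: Bystander: clear jar with screw lid, 65 mm across, 99 mm high, origin under its centre.
There are look-alikes about, which are no part of the job. Of the things like the driver, leave any that is green; of the rest the smaller one is meant.

How it is judged:
On the way:
1. the screwdriver's blade is in the slot of the lock of the lowered lid (z of driver in the frame of lock_top below -0.003 m and distance between driver and lock_top below 0.008 m and value of joint lid below 0.15 rad), for 0.1 s.
At the end, for the whole second after the job is handed in: The lid is held down by its seated lock (lid angle between 0.026 and 0.055 rad with nothing pressing on it), and the screwdriver stands at rest and released in the middle hole of the block: blade's end within 8 mm of the hole's axis and at least 44 mm below its mouth, leaning less than 0.12 rad (value of joint lid between 0.026 and 0.055 rad and horizontal distance between driver and block_hole below 0.008 m and z of driver in the frame of block_hole below -0.044 m and angle between driver's own z axis and vertical below 0.12 rad and linear speed of driver below 0.02 m/s); the robot touches nothing.
It fails at once if a bystander (van, glue bottle, tree, jar) is pushed more than 30 mm or knocked over (distance of any of van_green, glue_bottle, tree_c, screw_jar from where it was at the start of the episode above 0.03 m or angle between any of van_green, glue_bottle, tree_c, screw_jar's own z axis and vertical above 0.5 rad).
It also fails if it takes over 70 s, if anything falls off the work surface, if the arm or the gripper's body presses on something with over 40 N, if the wrist force passes 120 N, or if a joint passes its speed limit or range.

## Working session

There is one attempt and no reset: what is moved stays moved. The work goes in short steps, Python scripts to look and compute and a tool call to move; the robot and the scene stay as the last step left them, time stands still between calls to the robot, and variables do not carry over. Pictures are saved under pics/ and viewed, at most 10 in all, crops included, and the job is handed in when it is done.

Besides the shell and the picture viewer there is one more tool, called after "Emit:" as name(argument=value, ...), one argument or row to a line, values as JSON. send_rows: Moves the arm, as the interface text tells. Its arguments: {"type":"object","properties":{"moves":{"type":"array"},"claw":{"type":"number"}},"required":["moves"]}

```bash
mkdir -p pics; ls
cat > h.py <<'E'
import numpy as np, cv2
from station import arm,get_image,finder
def K(p):
    f=p["pixels"].shape[0]/2/np.tan(np.radians(p["fovy"])/2); return f,p["cx"],p["cy"]
def proj(p,X):
    f,cx,cy=K(p); c=np.array(p["R"])@np.array(X,float)+np.array(p["t"]); return np.array([cx+f*c[0]/c[2],cy+f*c[1]/c[2]])
def ray(p,uv):
    f,cx,cy=K(p); R=np.array(p["R"]); o=-R.T@np.array(p["t"]); d=R.T@np.array([(uv[0]-cx)/f,(uv[1]-cy)/f,1]); return o,d/np.linalg.norm(d)
def atz(p,uv,z):
    o,d=ray(p,uv); return o+d*(z-o[2])/d[2]
E
python3 - <<'E'
from h import *
s=get_image("scene");t=get_image("top")
for n,p in(("scene",s),("top",t)):
    cv2.imwrite(f"pics/{n}0.png",p["pixels"]); print(n,p["fovy"],p["cx"],p["cy"],(-np.array(p["R"]).T@np.array(p["t"])).round(3),ray(p,(320,200))[1].round(2))
    for q in["terminal_box","lid","lock_top","driver","tool_block","van_green","glue_bottle","tree_c","screw_jar"]:
        for r in finder.outline_of(p,q)[:4]: print(q,round(r["score"],2),np.round(r["rect"]),atz(p,r["rect"][:2],0.05).round(3))
print(arm.get_state())
E
```

```text
pics
scene 44.992805158457394 317.45826546946165 203.0321613668569 [1.097 0.727 0.634] [-0.45 -0.76 -0.47]
terminal_box 0.89 [362. 244.  88.  95.] [0.56  0.005 0.05 ]
lid 0.89 [360. 232.  82.  71.] [ 0.537 -0.036  0.05 ]
lid 0.3 [293. 200.  36.  41.] [ 0.592 -0.26   0.05 ]
lock_top 0.87 [361. 230.  84.  74.] [ 0.529 -0.043  0.05 ]
driver 0.79 [266. 197.  12.  27.] [ 0.642 -0.311  0.05 ]
driver 0.68 [291. 177.  10.  31.] [ 0.531 -0.383  0.05 ]
tool_block 0.89 [294. 197.  32.  38.] [ 0.581 -0.27   0.05 ]
van_green 0.56 [334. 205.  10.  15.] [ 0.516 -0.181  0.05 ]
van_green 0.39 [229. 204.  27.  42.] [ 0.74  -0.325  0.05 ]
glue_bottle 0.75 [269. 227.  19.  48.] [ 0.704 -0.17   0.05 ]
tree_c 0.61 [444. 260.  17.  36.] [0.452 0.146 0.05 ]
screw_jar 0.88 [230. 205.  28.  42.] [ 0.742 -0.318  0.05 ]
screw_jar 0.4 [294. 199.  30.  40.] [ 0.586 -0.263  0.05 ]
top 56.31306157511399 318.1529247743511 204.09383958847658 [ 0.404 -0.162  0.928] [ 0.21  0.02 -0.98]
terminal_box 0.62 [256. 208.  86.  59.] [0.555 0.005 0.05 ]
lid 0.73 [252. 198.  74.  35.] [0.58  0.018 0.05 ]
lock_top 0.82 [255. 194.
[... 544 characters left out ...]
1  0.05 ]
{'time_s': 1.0, 'q': array([ 1.11259169e+00,  3.52993169e-01,  1.63339409e+00,  3.02238038e-05,
        1.15524314e+00, -2.41289978e-03]), 'joint_velocities': array([-0.00017263, -0.00132948,  0.00057777,  0.0005757 , -0.00112554,
       -0.00029163]), 'joint_torque': array([ 5.86182450e-04, -5.93773985e+01, -3.34568310e+01,  6.98018214e-02,
        1.57602743e-02, -6.47633499e-06]), 'tcp_pos': array([0.27510262, 0.56118814, 0.21458977]), 'tcp_rot': array([-7.09785325e-01, -3.06032448e+00,  4.78047450e-05]), 'wrist_force': array([-0.44406298, -0.43556974,  0.58298655]), 'wrist_torque': array([ 0.0326571 ,  0.02503802, -0.00393586]), 'finger_force': 0.0, 'width': 0.9989317700035254}
```

View pics/scene0.png

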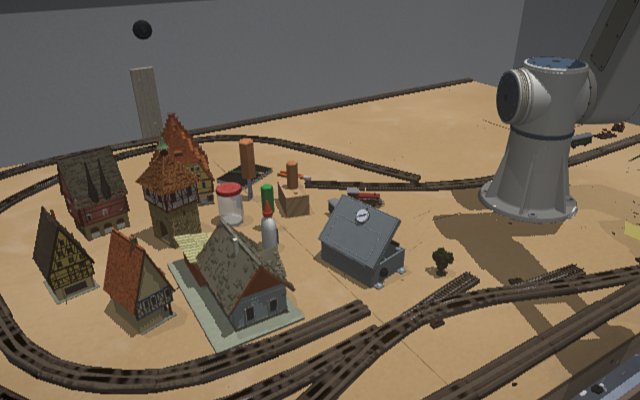

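View pics/top0.png

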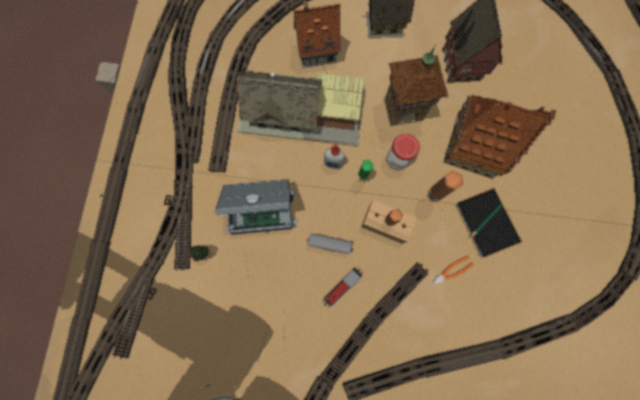

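The first scene picture shows the box at about (362,244) with its lid open and the lock head at (362,215). In the top picture the lock is at (252,198). Driver candidates in the top picture:
- Orange handle in the wooden block at (395,217).
- Taller orange handle at (450,183).
- Green one at (366,170).

The one in the block fits, because it is the smaller of the non-green ones. I'll confirm it in an enlarged crop.

Run:
```python
from h import *
t=get_image("top");s=get_image("scene")
a=t["pixels"][165:245,345:465];b=t["pixels"][170:240,205:305];c=s["pixels"][130:220,230:330];d=s["pixels"][185:290,310:410]
r=lambda x:cv2.resize(x,(400,300),interpolation=cv2.INTER_CUBIC)
cv2.imwrite("pics/crops.png",np.vstack([np.hstack([r(a),r(b)]),np.hstack([r(c),r(d)])]))
```

```text
(no output)
```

View pics/crops.png

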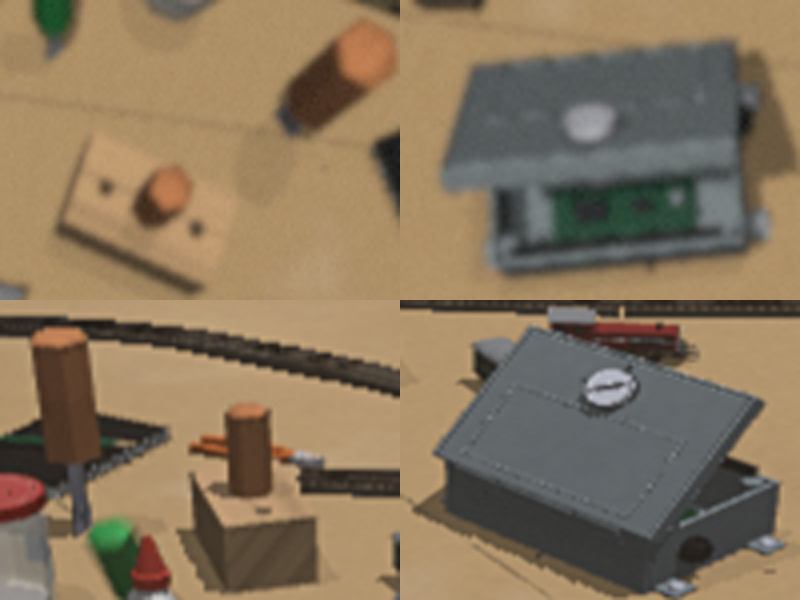

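The crop confirms it: the smaller orange-brown handle stands in the wooden block, and the taller one stands apart. Next I'll fit the box, lid and block poses from the corner pixels.

```bash
cat > fit.py <<'E'
from h import *
from scipy.optimize import least_squares
t=get_image("top");s=get_image("scene")
obs=[(t,'fl',(216.3,209)),(t,'fr',(290,207.5)),(t,'lk',(252.5,198.5)),(t,'hl',(223.3,185.2)),(t,'hr',(288.8,179.3)),
(s,'fr',(342.5,195.5)),(s,'fl',(401.3,220.7)),(s,'lk',(362.5,215.5)),(s,'hr',(320,239.3)),(s,'hl',(375,267.3))]
def box(p,X):
    c,n=np.cos(p[2]),np.sin(p[2]); return np.array([p[0]+c*X[0]-n*X[1],p[1]+n*X[0]+c*X[1],X[2]])
def lid(p,r,y,h):
    th=p[3]; return box(p,(.057-r*np.cos(th)+h*np.sin(th),y,.052+r*np.sin(th)+h*np.cos(th)))
def pt(p,k): return {'fl':lid(p,.1135,.08,.006),'fr':lid(p,.1135,-.08,.006),'lk':lid(p,.089,0,.013),'hl':lid(p,p[4],.08,.006),'hr':lid(p,p[4],-.08,.006)}[k]
if __name__=="__main__":
    f=lambda p:np.concatenate([proj(c,pt(p,k))-np.array(uv) for c,k,uv in obs])
    r=least_squares(f,[.55,0,0,.6,0],loss='soft_l1'); p=r.x; print("box",p.round(4)); print(f(p).reshape(-1,2).round(1))
    print("lock",pt(p,'lk').round(4),"edge",lid(p,.1135,0,.006).round(4))
    a,b=[atz(t,u,.06) for u in((376.5,214.9),(403.8,226.1))]; print("hole",((a+b)/2).round(4),np.linalg.norm(a-b),"yaw of -y dir",np.degrees(np.arctan2(*(a-b)[1::-1])))
    print("driver top: top", atz(t,(395.5,215),.134).round(4),"scene",atz(s,(292,162.5),.134).round(4))
    for h in("driver",):
        for im in(t,s):
            for o in finder.outline_of(im,h)[:3]: print(h,np.round(o["rect"],1),round(o["score"],2))
E
python3 fit.py
```

```text
box [0.5599 0.0023 0.2235 0.7284 0.0019]
[[-1.1  4.4]
 [-1.  -1.2]
 [-0.1  2.1]
 [-1.3 -0.2]
 [-0.4 -0.7]
 [ 0.7 -0.6]
 [-1.6 -0.6]
 [ 0.3 -0.4]
 [-3.  -2.7]
 [-3.4 -0.7]]
lock [0.5591 0.0021 0.1209] edge [ 0.5368 -0.003   0.132 ]
hole [ 0.564  -0.3142  0.06  ] 0.06852980835631463 yaw of -y dir 74.26638242692653
driver top: top [ 0.5637 -0.3117  0.134 ] scene [ 0.5676 -0.3017  0.134 ]
driver [445.5 185.2  38.3  31.7] 0.76
driver [352.4 161.6  19.9  44.8] 0.74
driver [395.1 217.2  23.6  18. ] 0.73
driver [247.8 168.5  14.4  63.2] 0.94
driver [249.3 229.8  23.2  12.6] 0.73
driver [291.7 175.8  10.6  29.2] 0.71
```

Run:
```python
from h import *
from fit import lid
from scipy.spatial.transform import Rotation as R
p=[.5599,.0023,.2235,.73,0]
st=arm.get_state();x=st["tcp_pos"];M=R.from_rotvec(st["tcp_rot"]).as_matrix();print(M.round(2))
for th in(.85,.73,.6,.45,.3,.15,.05,0):
    p[3]=th; q=lid(p,.103,.04,.006); print(th,q.round(3),(q-x).round(3))
```

```text
[[-0.9   0.44  0.  ]
 [ 0.44  0.9   0.  ]
 [-0.    0.   -1.  ]]
0.85 [0.545 0.04  0.133] [ 0.27  -0.521 -0.081]
0.73 [0.536 0.038 0.125] [ 0.261 -0.523 -0.089]
0.6 [0.527 0.036 0.115] [ 0.252 -0.525 -0.099]
0.45 [0.519 0.034 0.102] [ 0.244 -0.527 -0.112]
0.3 [0.512 0.033 0.088] [ 0.237 -0.529 -0.126]
0.15 [0.508 0.032 0.073] [ 0.233 -0.53  -0.141]
0.05 [0.507 0.031 0.063] [ 0.231 -0.53  -0.151]
0 [0.506 0.031 0.058] [ 0.231 -0.53  -0.157]
```

Emit:
send_rows(
  moves=[
    [[0.02, -0.045, 0], [0, 0, 0]],
    [[0.04, -0.09, 0], [0, 0, 0]],
    [[0.06, -0.135, 0], [0, 0, 0]],
    [[0.08, -0.18, 0], [0, 0, 0]],
    [[0.1, -0.225, 0], [0, 0, 0]],
  ],
  claw=1,
)

```text
time_s: 1.9
tcp_pos: [0.3756, 0.3345, 0.2147]
tcp_rot: [0.709, 3.06, 0.001]
wrist_force: [1.2, -0.1, 0.6]
width: 0.586
finger_force: 0.0
```

Emit:
send_rows(
  moves=[
    [[0.025, -0.043, 0], [0, 0, 0]],
    [[0.05, -0.086, 0], [0, 0, 0]],
    [[0.075, -0.129, 0], [0, 0, 0]],
    [[0.1, -0.172, 0], [0, 0, 0]],
    [[0.12, -0.215, 0], [0, 0, 0]],
  ],
)

```text
time_s: 2.4
tcp_pos: [0.4963, 0.1193, 0.2149]
tcp_rot: [0.71, 3.059, 0.001]
wrist_force: [0.7, -0.6, -0.2]
width: 0.151
finger_force: 0.0
```

Emit:
send_rows(
  moves=[
    [[0.02, -0.04, 0], [0, 0, 0]],
    [[0.04, -0.08, -0.02], [0, 0, 0]],
    [[0.04, -0.08, -0.05], [0, 0, 0]],
    [[0.04, -0.08, -0.07], [0, 0, 0]],
    [[0.04, -0.08, -0.075], [0, 0, 0]],
  ],
)

```text
time_s: 2.9
tcp_pos: [0.5324, 0.0399, 0.1375]
tcp_rot: [-0.709, -3.054, 0.005]
wrist_force: [-12.3, -6.0, 16.7]
width: 0.004
finger_force: 7.9
```

Emit:
send_rows(
  moves=[
    [[-0.008, -0.001, -0.01], [0, 0, 0]],
    [[-0.014, -0.002, -0.02], [0, 0, 0]],
    [[-0.019, -0.004, -0.03], [0, 0, 0]],
    [[-0.023, -0.005, -0.04], [0, 0, 0]],
    [[-0.026, -0.006, -0.05], [0, 0, 0]],
  ],
)

```text
time_s: 3.4
tcp_pos: [0.509, 0.0353, 0.089]
tcp_rot: [0.71, 3.06, 0.0]
wrist_force: [-1.2, 0.9, 1.2]
width: 0.009
finger_force: 0.6
```

Emit:
send_rows(
  moves=[
    [[-0.002, -0.001, -0.008], [0, 0, 0]],
    [[-0.003, -0.002, -0.016], [0, 0, 0]],
    [[-0.003, -0.002, -0.022], [0, 0, 0]],
    [[-0.003, -0.002, -0.026], [0, 0, 0]],
    [[-0.003, -0.002, -0.028], [0, 0, 0]],
  ],
)

```text
time_s: 3.9
tcp_pos: [0.5056, 0.033, 0.0612]
tcp_rot: [-0.709, -3.059, 0.001]
wrist_force: [-3.8, -1.6, 6.4]
width: 0.002
finger_force: 3.1
```

Emit:
send_rows(
  moves=[
    [[0, 0, 0.05], [0, 0, 0]],
    [[0, -0.01, 0.1], [0, 0, 0]],
    [[0.01, -0.05, 0.14], [0, 0, 0]],
    [[0.02, -0.1, 0.145], [0, 0, 0]],
    [[0.03, -0.15, 0.145], [0, 0, 0]],
  ],
  claw=0,
)

```text
time_s: 4.4
tcp_pos: [0.5366, -0.1097, 0.2093]
tcp_rot: [0.706, 3.055, 0.0]
wrist_force: [0.6, 0.4, 0.0]
width: 0.417
finger_force: 0.0
```

Run:
```python
from h import *
t=get_image("top");s=get_image("scene")
for n,p,w in(("top",t,(340,150,120,90)),("scene",s,(225,125,100,75))):
    print(n,"jar", [np.round(o["rect"],1) for o in finder.outline_of(p,"driver")[:4]])
# big driver: foot & top triangulate
def tri(a,ua,b,ub):
    o1,d1=ray(a,ua);o2,d2=ray(b,ub);A=np.stack([d1,-d2],1);k=np.linalg.lstsq(A,o2-o1,rcond=None)[0];P=o1+k[0]*d1;Q=o2+k[1]*d2;return ((P+Q)/2).round(3),np.linalg.norm(P-Q).round(4)
print("big top",tri(t,(454.5,179.5),s,(246,140)),"foot",tri(t,(432,197),s,(250,200)))
print("drv top",tri(t,(395.5,215),s,(292,162.5)),"green top",tri(t,(366.5,165),s,(267,185)))
S=4
for n,p,(u,v,w,h) in(("drv",t,(375,195,45,40)),("sc",s,(340,190,50,45))): pass
a=cv2.resize(t["pixels"][190:245,360:430],(400,314),interpolation=cv2.INTER_CUBIC);b=cv2.resize(s["pixels"][200:270,310:400],(400,311),interpolation=cv2.INTER_CUBIC);c=cv2.resize(t["pixels"][180:240,210:300],(400,267),interpolation=cv2.INTER_CUBIC);d=cv2.resize(s["pixels"][145:220,260:330],(400,280),interpolation=cv2.INTER_CUBIC)[:267]
cv2.imwrite("pics/c2.png",np.vstack([np.hstack([a[:311],b]),np.hstack([c,d])]))
```

```text
top jar [array([462. , 184.7,  49.6,  35.5]), array([361.9, 161.8,  20.4,  35.5]), array([395.2, 218.3,  15.8,  19.8])]
scene jar [array([219.8, 184.4,  10.5,   9.8]), array([293.1, 176.2,  14.6,  30.7]), array([252.3, 231.3,  15.1,  15.5])]
big top (array([ 0.644, -0.419,  0.175]), np.float64(0.0034)) foot (array([ 0.648, -0.425, -0.008]), np.float64(0.0073))
drv top (array([ 0.564, -0.312,  0.13 ]), np.float64(0.0023)) green top (array([ 0.671, -0.239,  0.122]), np.float64(0.0019))
```

View pics/c2.png

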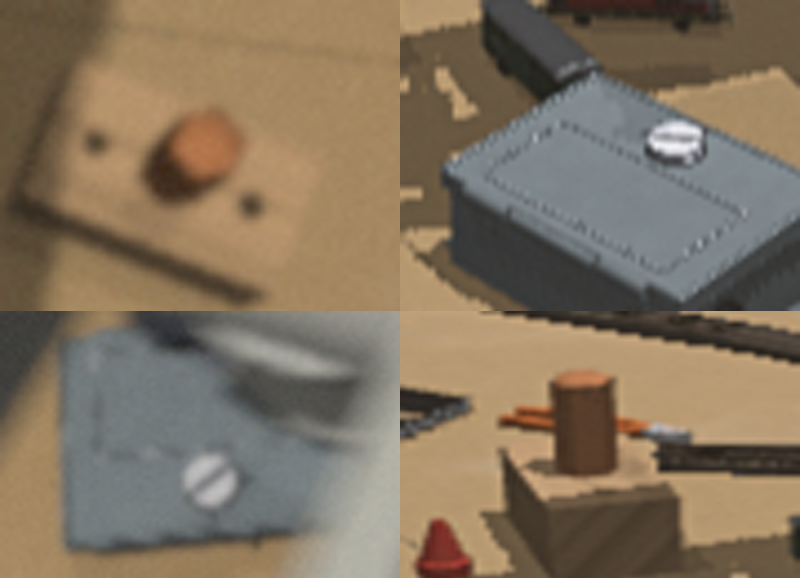

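Picture: the lid is down, with the lock slot visible in the top crop at (210,480), running diagonally. The driver is still upright in the block, and its hexagonal handle has a flat at roughly 91° world yaw. I'm moving above it.

Emit:
send_rows(
  moves=[
    [[0.006, -0.04, 0], [0, 0, 6]],
    [[0.012, -0.08, 0], [0, 0, 12]],
    [[0.018, -0.12, 0], [0, 0, 18]],
    [[0.024, -0.16, 0], [0, 0, 24]],
    [[0.028, -0.197, 0], [0, 0, 27]],
  ],
)

```text
time_s: 5.1
tcp_pos: [0.563, -0.3052, 0.206]
tcp_rot: [0.033, -3.141, -0.001]
wrist_force: [0.7, 0.9, -0.5]
width: 0.994
finger_force: 0.0
```

```bash
cat > slot.py <<'E'
from h import *
from scipy.spatial.transform import Rotation as R
st=arm.get_state();print(st["time_s"],st["tcp_pos"].round(4),st["width"],R.from_rotvec(st["tcp_rot"]).as_matrix().round(3)[:,1])
s=get_image("scene");t=get_image("top")
a=cv2.resize(t["pixels"][180:240,205:305],(800,480),interpolation=cv2.INTER_CUBIC)
cv2.imwrite("pics/box.png",a)
cv2.imwrite("pics/boxs.png",cv2.resize(s["pixels"][190:290,310:410],(600,600),interpolation=cv2.INTER_CUBIC))
E
python3 slot.py
```

```text
5.1 [ 0.563  -0.3052  0.206 ] 0.9936045575250942 [-0.021  1.     0.   ]
```

View pics/box.png

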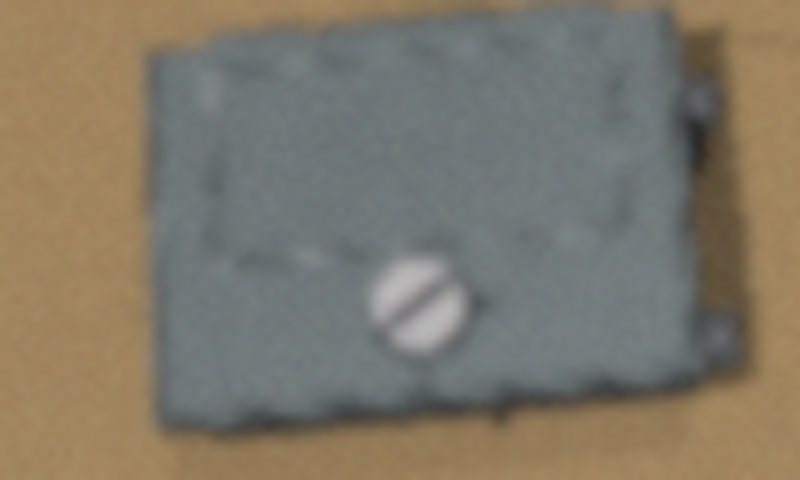

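View pics/boxs.png

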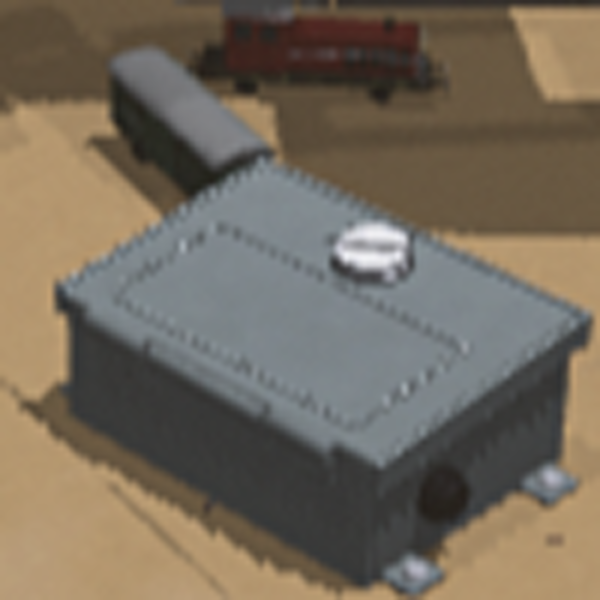

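The top crop shows the lowered lid with the lock at (419,305) and the slot from about (390,323) to (450,284). The scene crop shows the lock at (372,245) and lid corners at (590,318), (268,160), (60,287) and (380,467). I'll refit with these.

Run:
```python
from fit import *
T=lambda u,v:(205+(u+.5)/8-.5,180+(v+.5)/8-.5); S=lambda u,v:(310+(u+.5)/6-.5,190+(v+.5)/6-.5)
obs=[(t,'fl',T(163,420)),(t,'fr',T(694,376)),(t,'lk',T(419,304)),(t,'hl',T(150,55)),(t,'hr',T(670,10)),
(s,'fr',S(268,160)),(s,'fl',S(590,318)),(s,'lk',S(372,243)),(s,'hr',S(60,287)),(s,'hl',S(380,467))]
for w in(.08,None):
    g=lambda p:p if w is None else np.array([*p[:3],w,p[4]])
    f=lambda p:np.concatenate([proj(c,pt(g(p),k))-np.array(uv) for c,k,uv in obs])
    r=least_squares(f,[.55,0,.2,.08,0],loss='soft_l1'); p=g(r.x); print("box",p.round(4)); print(f(r.x).reshape(-1,2).round(1).tolist()); lk=pt(p,'lk');print("lock",lk.round(4))
for z in(.07,):
    print("lock top cam",atz(t,T(419,304),lk[2]).round(4),"scene",atz(s,S(372,243),lk[2]).round(4))
    a,b=atz(t,T(389,324),z),atz(t,T(451,284),z);d=b-a;print("slot yaw",np.degrees(np.arctan2(d[1],d[0])),np.linalg.norm(d))
    a,b=atz(s,S(343,244),z),atz(s,S(404,241),z);d=b-a;print("slot yaw s",np.degrees(np.arctan2(d[1],d[0])),np.linalg.norm(d))
# darkness moment in the top head for the slot angle
im=cv2.resize(cv2.cvtColor(t["pixels"],cv2.COLOR_BGR2GRAY)[180:240,205:305],(800,480),interpolation=cv2.INTER_CUBIC).astype(float)
best=[]
for a in range(0,180,2):
    L=np.arange(-38,39,2);best.append((np.mean([im[int(round(304-np.sin(np.radians(a))*l)),int(round(419+np.cos(np.radians(a))*l))] for l in L]),a))
a=min(best)[1];print(sorted(best)[:4])
A=atz(t,T(419,304),.07);B=atz(t,T(419+40*np.cos(np.radians(a)),304-40*np.sin(np.radians(a))),.07);d=B-A;print("slot yaw fit",np.degrees(np.arctan2(d[1],d[0])))
```

```text
box [0.5588 0.0036 0.2078 0.08   0.0013]
[[-2.6, -0.2], [-0.0, -0.4], [-1.0, 0.5], [-1.6, -0.3], [0.0, -0.0], [-0.7, -1.3], [-0.3, -1.2], [0.4, -0.4], [-0.7, -1.8], [-0.2, -1.4]]
lock [ 0.5288 -0.0028  0.0721]
box [0.5589 0.0032 0.2103 0.0495 0.0013]
[[-2.0, 0.2], [0.3, -0.1], [-0.6, 0.9], [-1.4, -0.2], [0.1, -0.1], [-0.9, -0.2], [-0.5, -0.0], [0.3, 0.4], [-0.8, -1.8], [-0.2, -1.6]]
lock [ 0.5283 -0.0033  0.0694]
lock top cam [ 0.5306 -0.0043  0.0694] scene [ 0.5279 -0.0052  0.0694]
slot yaw -49.09245764491439 0.021206915797459074
slot yaw s 153.3036324826971 0.02286642159445318
[(np.float64(126.8974358974359), 38), (np.float64(127.0), 40), (np.float64(127.1025641025641), 36), (np.float64(127.6923076923077), 42)]
slot yaw fit -43.73158420536767
```

Emit:
send_rows(
  moves=[
    [[0, -0.002, -0.02], [0, 0, 0]],
    [[0.001, -0.006, -0.05], [0, 0, 0]],
    [[0.001, -0.006, -0.08], [0, 0, 0]],
    [[0.001, -0.006, -0.11], [0, 0, 0]],
    [[0.001, -0.006, -0.125], [0, 0, 0]],
  ],
)

```text
time_s: 5.8
tcp_pos: [0.5623, -0.3082, 0.0789]
tcp_rot: [0.026, -3.138, -0.003]
wrist_force: [0.5, -0.6, 0.4]
width: 0.996
finger_force: 0.0
```

Emit:
send_rows(
  moves=[
    [[0.002, -0.005, 0.002], [0, 0, 0]],
    [[0.002, -0.005, 0.002], [0, 0, 0]],
    [[0.002, -0.005, 0.002], [0, 0, 0]],
    [[0.002, -0.005, 0.002], [0, 0, 0]],
    [[0.002, -0.005, 0.002], [0, 0, 0]],
  ],
  claw=1,
)

```text
time_s: 6.3
tcp_pos: [0.5658, -0.3165, 0.0844]
tcp_rot: [-0.024, 3.14, -0.001]
wrist_force: [0.7, 0.3, -0.0]
width: 0.587
finger_force: 0.0
```

Emit:
send_rows(
  moves=[
    [[0, 0, 0], [0, 0, 0]],
    [[0, 0, 0], [0, 0, 0]],
    [[0, 0, 0], [0, 0, 0]],
    [[0, 0, 0], [0, 0, 0]],
  ],
)

```text
time_s: 6.7
tcp_pos: [0.5651, -0.3155, 0.0833]
tcp_rot: [0.024, -3.141, -0.002]
wrist_force: [-0.3, 3.7, 2.3]
width: 0.305
finger_force: 29.9
```

Emit:
send_rows(
  moves=[
    [[0, 0, 0], [0, 0, 0]],
    [[0, 0, 0.005], [0, 0, 0]],
    [[0, 0, 0.02], [0, 0, 0]],
    [[0, 0, 0.05], [0, 0, 0]],
    [[0, 0, 0.085], [0, 0, 0]],
  ],
)

```text
time_s: 7.2
tcp_pos: [0.565, -0.3166, 0.1695]
tcp_rot: [0.024, -3.141, 0.001]
wrist_force: [-0.4, -0.1, -0.1]
width: 0.307
finger_force: 29.9
```

Run:
```python
from h import *
from scipy.spatial.transform import Rotation as R
st=arm.get_state();print(st["tcp_pos"].round(4),st["width"],R.from_rotvec(st["tcp_rot"]).as_matrix().round(3)[:,1])
s=get_image("scene");x=st["tcp_pos"]
for dz in(.03,-.021,-.071): print(dz,proj(s,x+[0,0,dz]))
u,v=proj(s,x-[0,0,.04]).astype(int)
cv2.imwrite("pics/lift.png",cv2.resize(s["pixels"][v-40:v+40,u-40:u+40],(600,600),interpolation=cv2.INTER_CUBIC));print(u,v)
```

```text
[ 0.565  -0.3166  0.1695] 0.30652933089828194 [-0.016  1.    -0.   ]
0.03 [289.17623681 136.76406431]
-0.021 [289.97618334 155.25525213]
-0.071 [290.731248   172.70897141]
290 161
```

View pics/lift.png

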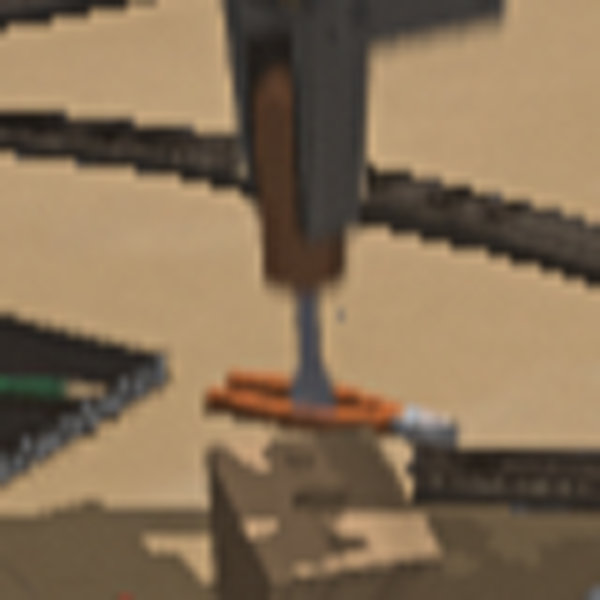

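The picture shows the driver lifted, with the blade end at crop (315,408) and nearly broadside to the camera. That puts the blade yaw at about 151°. I'll bring it closer to the scene camera and measure it at two yaws.

Emit:
send_rows(
  moves=[
    [[0, 0, 0.045], [0, 0, 0]],
    [[0, 0.02, 0.085], [0, 0, 4]],
    [[0.01, 0.06, 0.11], [0, 0, 8]],
    [[0.02, 0.1, 0.13], [0, 0, 14]],
    [[0.03, 0.145, 0.145], [0, 0, 20]],
  ],
)

```text
time_s: 7.75
tcp_pos: [0.5963, -0.1711, 0.3168]
tcp_rot: [-0.573, 3.085, -0.005]
wrist_force: [0.2, -1.2, -1.9]
width: 0.303
finger_force: 29.9
```

Emit:
send_rows(
  moves=[
    [[0.01, 0.045, 0.01], [0, 0, 4]],
    [[0.02, 0.09, 0.02], [0, 0, 8]],
    [[0.03, 0.135, 0.03], [0, 0, 12]],
    [[0.04, 0.18, 0.04], [0, 0, 12]],
    [[0.05, 0.225, 0.05], [0, 0, 12]],
  ],
)

```text
time_s: 8.25
tcp_pos: [0.646, 0.0552, 0.3655]
tcp_rot: [-0.888, 3.011, -0.002]
wrist_force: [0.9, -0.4, -0.6]
width: 0.305
finger_force: 29.9
```

Emit:
send_rows(
  moves=[
    [[0.01, 0.045, 0.01], [0, 0, 0]],
    [[0.02, 0.09, 0.015], [0, 0, 0]],
    [[0.03, 0.135, 0.015], [0, 0, 0]],
    [[0.035, 0.18, 0.015], [0, 0, 0]],
    [[0.035, 0.217, 0.015], [0, 0, 0]],
  ],
)

```text
time_s: 8.75
tcp_pos: [0.6811, 0.2729, 0.3795]
tcp_rot: [-0.889, 3.011, -0.001]
wrist_force: [0.2, 1.0, -1.6]
width: 0.305
finger_force: 29.9
```

Emit:
send_rows(
  moves=[
    [[0, 0, 0], [0, 0, 0]],
    [[0, 0, 0], [0, 0, 0]],
  ],
)

```text
time_s: 8.95
tcp_pos: [0.6805, 0.2711, 0.3791]
tcp_rot: [-0.891, 3.011, -0.001]
wrist_force: [0.1, 0.5, -0.5]
width: 0.306
finger_force: 29.9
```

```bash
cat > near.py <<'E'
import sys
from h import *
from scipy.spatial.transform import Rotation as R
st=arm.get_state();M=R.from_rotvec(st["tcp_rot"]).as_matrix();x=st["tcp_pos"];print(x.round(4),"w",st["width"],"tooly",np.degrees(np.arctan2(M[1,1],M[0,1])).round(2),"q6",st["q"][5])
s=get_image("scene");n=sys.argv[1]
cv2.imwrite(f"raw_{n}.png",s["pixels"]);np.savez(f"m_{n}.npz",x=x,M=M,R=s["R"],t=s["t"],fovy=s["fovy"],cx=s["cx"],cy=s["cy"])
for dz in(.0,-.02,-.071): print(dz,proj(s,x+[0,0,dz]).round(1))
u,v=proj(s,x-[0,0,.04]).astype(int);print("crop origin",u-40,v-40)
cv2.imwrite(f"pics/near_{n}.png",cv2.resize(s["pixels"][v-40:v+60,u-40:u+40],(480,600),interpolation=cv2.INTER_CUBIC))
E
python3 near.py 1
```

```text
[0.6805 0.2711 0.3791] w 0.30577072776807745 tooly 122.97 q6 -1.7686381977177459
0.0 [411.4 156.1]
-0.02 [410.3 169.7]
-0.071 [407.5 202.4]
crop origin 369 142
```

View pics/near_1.png

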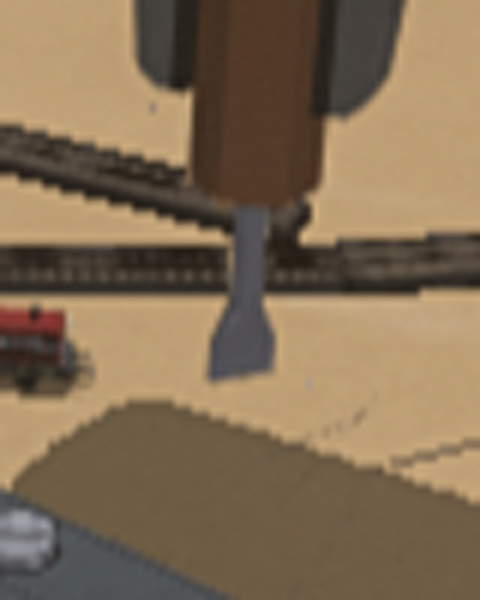

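The near view shows the blade-end corners at crop (208,382) and (273,373), handle gripped between flats. Next I turn 90° for the second view.

Emit:
send_rows(
  moves=[
    [[0, 0, 0], [0, 0, -8]],
    [[0, 0, 0], [0, 0, -16]],
    [[0, 0, 0], [0, 0, -24]],
    [[0, 0, 0], [0, 0, -32]],
    [[0, 0, 0], [0, 0, -40]],
  ],
)

```text
time_s: 9.5
tcp_pos: [0.6808, 0.2685, 0.3793]
tcp_rot: [0.207, 3.134, -0.0]
wrist_force: [0.2, 0.0, -0.2]
width: 0.303
finger_force: 29.9
```

Emit:
send_rows(
  moves=[
    [[0, 0, 0], [0, 0, -8]],
    [[0, 0, 0], [0, 0, -16]],
    [[0, 0, 0], [0, 0, -24]],
    [[0, 0, 0], [0, 0, -24]],
    [[0, 0, 0], [0, 0, -24]],
  ],
)

```text
time_s: 10.0
tcp_pos: [0.6807, 0.2693, 0.379]
tcp_rot: [0.838, 3.027, 0.0]
wrist_force: [1.0, 0.9, -1.0]
width: 0.306
finger_force: 29.9
```

```bash
python3 near.py 2
```

```text
[0.6807 0.2693 0.379 ] w 0.30587433795971425 tooly 59.04 q6 -0.6554433880213676
0.0 [410.5 155.8]
-0.02 [409.4 169.3]
-0.071 [406.6 202. ]
crop origin 368 142
```

View pics/near_2.png

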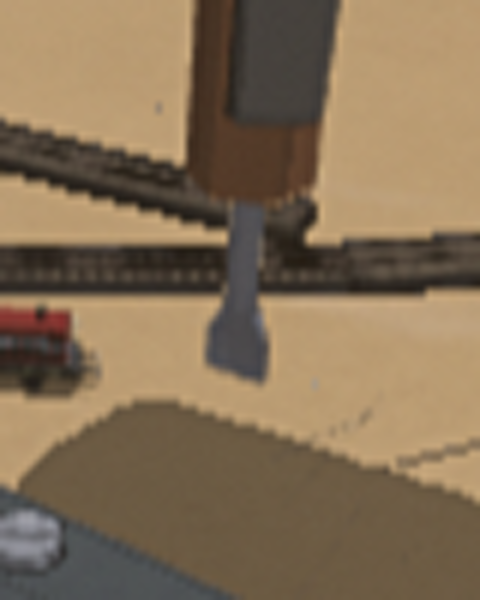

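Run:
```python
import numpy as np
from h import atz,proj
from scipy.optimize import least_squares
V=[]
for n,o,c in((1,(369,142),((208,382),(273,373))),(2,(368,142),((205,367),(267,383)))):
    m=dict(np.load(f"m_{n}.npz")); m["pixels"]=np.zeros((400,640,3)); V.append((m,[(o[0]+(a+.5)/6-.5,o[1]+(b+.5)/6-.5) for a,b in c]))
# blade end in the tool frame: offset a,b,c and yaw g ; two corners +-8mm
def f(q,full=0):
    r=[]
    for m,c in V:
        for sg,uv in zip((1,-1),c):
            d=np.array([np.cos(q[3]),np.sin(q[3]),0])*.008
            best=m["x"]+m["M"]@(np.array(q[:3])+sg*d); r.append(proj(m,best)-np.array(uv))
    return np.concatenate(r)
res=[least_squares(f,[0,0,.072,g]) for g in np.arange(0,6.28,.7)]
r=min(res,key=lambda r:r.cost);q=r.x;print(q.round(4),np.degrees(q[3]),f(q).round(1))
for m,_ in V:
    d=m["M"]@[np.cos(q[3]),np.sin(q[3]),0];ty=m["M"][:,1];print("blade yaw",np.degrees(np.arctan2(d[1],d[0])),"tooly",np.degrees(np.arctan2(ty[1],ty[0])))
    print("offset world",(m["M"]@q[:3]).round(4))
```

```text
[2.0000e-04 1.9000e-03 7.3600e-02 3.8838e+00] 222.52539827148436 [ 0.5  0.  -0.6 -0.5  0.3 -0.2 -0.5  0.6]
blade yaw -9.560121660893618 tooly 122.9652330928704
offset world [-0.0011  0.0015 -0.0736]
blade yaw -73.49013533252145 tooly 59.03527631647075
offset world [ 0.0009  0.0017 -0.0736]
```

Emit:
send_rows(
  moves=[
    [[-0.02, -0.037, -0.015], [0, 0, 5]],
    [[-0.04, -0.074, -0.03], [0, 0, 10]],
    [[-0.06, -0.11, -0.045], [0, 0, 15]],
    [[-0.08, -0.147, -0.065], [0, 0, 20]],
    [[-0.1, -0.184, -0.09], [0, 0, 25]],
  ],
)

```text
time_s: 10.55
tcp_pos: [0.5799, 0.0852, 0.2887]
tcp_rot: [0.157, 3.135, 0.0]
wrist_force: [1.5, -0.3, -0.9]
width: 0.305
finger_force: 29.9
```

Emit:
send_rows(
  moves=[
    [[-0.02, -0.037, -0.025], [0, 0, 3.5]],
    [[-0.04, -0.07, -0.055], [0, 0, 3.5]],
    [[-0.052, -0.091, -0.09], [0, 0, 3.5]],
    [[-0.052, -0.091, -0.12], [0, 0, 3.5]],
    [[-0.052, -0.091, -0.125], [0, 0, 3.5]],
  ],
)

```text
time_s: 11.05
tcp_pos: [0.526, -0.0052, 0.1608]
tcp_rot: [-0.07, -3.136, 0.0]
wrist_force: [-0.2, 0.6, -1.3]
width: 0.31
finger_force: 29.9
```

```bash
cat > look.py <<'E'
import sys
from h import *
from scipy.spatial.transform import Rotation as R
st=arm.get_state();M=R.from_rotvec(st["tcp_rot"]).as_matrix();x=st["tcp_pos"];print(x.round(4),"w",st["width"],"tooly",np.degrees(np.arctan2(M[1,1],M[0,1])).round(2),st["wrist_force"].round(1))
s=get_image("scene");tip=x+M@[.0002,.0019,.0736];print("tip",tip.round(4),proj(s,tip).round(1))
S=s["pixels"];u,v=proj(s,tip).astype(int);u-=30;v-=40
cv2.imwrite(f"pics/{sys.argv[1]}.png",cv2.resize(S[v:v+60,u:u+60],(600,600),interpolation=cv2.INTER_CUBIC));print("crop",u,v)
E
python3 look.py hov
```

```text
[ 0.526  -0.0052  0.1608] w 0.3095566076015229 tooly 87.43 [-0.2  0.6 -1.3]
tip [ 0.5255 -0.0033  0.0872] [373.3 223.3]
crop 343 183
```

View pics/hov.png

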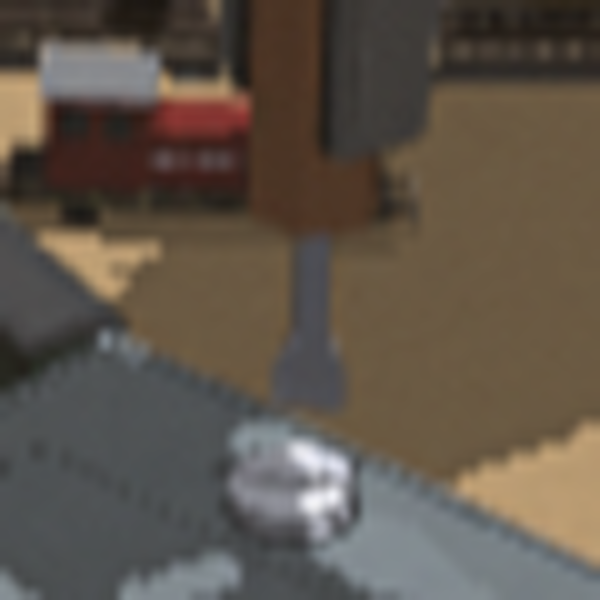

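The last picture shows the tip at crop (308,405), above the lock head at (290,480). The blade's tilt looks steeper than predicted, so I'll check its yaw numerically.

Run:
```python
from h import *
from scipy.spatial.transform import Rotation as R
st=arm.get_state();M=R.from_rotvec(st["tcp_rot"]).as_matrix();x=st["tcp_pos"]
s=get_image("scene");tip=x+M@[.0002,.0019,.0736]
for y in(105,115,125,135,145,155):
    d=np.array([np.cos(np.radians(y)),np.sin(np.radians(y)),0])*.008;print(y,"blade",proj(s,tip+d).round(1),proj(s,tip-d).round(1))
L=np.array([.529,-.004,.072])
for y in(125,135,145,155):
    d=np.array([np.cos(np.radians(y)),np.sin(np.radians(y)),0])*.0094;print(y,"slot",proj(s,L+d).round(1),proj(s,L-d).round(1))
P=s["pixels"].astype(int);print("b-r");print("     ",*range(364,384))
for v in range(215,242): print(v,*["%3d/%3d"%(P[v,u,0]-P[v,u,2],P[v,u].sum()//3) for u in range(364,382)])
```

```text
105 blade [375.9 224.4] [370.2 221.9]
115 blade [376.2 224.2] [369.8 222.1]
125 blade [376.5 223.9] [369.6 222.4]
135 blade [376.6 223.6] [369.4 222.7]
145 blade [376.7 223.2] [369.4 223.1]
155 blade [376.6 222.9] [369.4 223.4]
125 slot [375.6 230.3] [367.5 228.6]
135 slot [375.8 229.9] [367.4 229. ]
145 slot [375.8 229.6] [367.3 229.3]
155 slot [375.7 229.2] [367.4 229.7]
b-r
      364 365 366 367 368 369 370 371 372 373 374 375 376 377 378 379 380 381 382 383
215 -40/ 86 -40/ 88 -40/ 88 -40/ 87 -40/ 86 -41/ 87 -43/ 86 -37/ 82   2/ 73   5/ 80   4/ 79 -16/ 77 -42/ 87 -42/ 88 -40/ 88 -40/ 87 -41/ 87 -40/ 87
216 -40/ 88 -41/ 88 -40/ 88 -41/ 87 -40/ 87 -41/ 86 -42/ 85 -28/ 83   3/ 75   5/ 80   3/ 78  -9/ 77 -42/ 88 -42/ 87 -40/ 87 -40/ 88 -39/ 87 -39/ 89
217 -42/ 88 -40/ 87 -40/ 88 -40/ 87 -40/ 87 -40/ 86 -34/ 85  -5/ 90   4/ 78   4/ 79   5/ 78   0/ 78 -28/ 93 -43/ 88 -41/ 87 -40/ 88 -39/ 87 -40/ 87
218 -42/ 87 -41/ 87 -40/ 87 -41/ 87 -41/ 86 -40/ 87 -18/ 84   5/ 87   4/ 77   3/ 77   4/ 77   4/ 80  -9/ 95 -40/ 88 -42/ 87 -39/ 87 -40/ 87 -40/ 87
219 -42/ 87 -42/ 87 -40/ 88 -41/ 87 -41/ 8
[... 2661 characters left out ...]
/ 72   3/ 61   3/ 66   3/ 66   2/ 62   5/ 73  10/106  12/116  15/136  15/139  15/141  15/140  14/139  14/139
238  11/112  12/111   5/ 79   4/ 72   5/ 76   5/ 73   6/ 82   5/ 81   6/ 79   7/ 81  13/114  16/138  16/141  15/140  15/139  15/138  14/137  14/138
239  15/138  16/139  11/114   7/ 81   6/ 74   3/ 72   5/ 79   5/ 77   6/ 81   5/ 78   6/ 86  13/116  14/134  15/138  15/138  15/136  15/138  14/139
240  14/140  16/142  15/137   9/ 91   7/ 79   6/ 80   4/ 77   4/ 75   5/ 75   5/ 72   6/ 78   7/ 83  10/106  12/121  15/138  16/138  15/139  14/139
241  15/140  15/139  12/118   9/ 89   6/ 80   7/ 80   6/ 82   6/ 80   5/ 75   4/ 72   5/ 76   4/ 71   6/ 79   8/ 93  14/132  16/138  16/139  16/139
```

Emit:
send_rows(
  moves=[
    [[0.004, -0.001, 0], [0, 0, 4]],
    [[0.004, -0.001, -0.008], [0, 0, 4]],
    [[0.004, -0.001, -0.012], [0, 0, 4]],
    [[0.004, -0.001, -0.015], [0, 0, 4]],
    [[0.004, -0.001, -0.017], [0, 0, 4]],
  ],
)

```text
time_s: 11.65
tcp_pos: [0.5323, -0.005, 0.1462]
tcp_rot: [0.037, -3.141, 0.0]
wrist_force: [0.9, 0.4, -0.4]
width: 0.307
finger_force: 29.9
```

Emit:
send_rows(
  moves=[
    [[0, 0, -0.001], [0, 0, 0]],
    [[0, 0, -0.002], [0, 0, 0]],
    [[0, 0, -0.003], [0, 0, 0]],
    [[0, 0, -0.003], [0, 0, 0]],
  ],
)

```text
time_s: 12.05
tcp_pos: [0.5326, -0.0052, 0.1437]
tcp_rot: [-0.038, 3.141, 0.0]
wrist_force: [-0.9, 1.0, 3.3]
width: 0.308
finger_force: 29.9
```

Emit:
send_rows(
  moves=[
    [[-0.001, -0.0005, 0], [0, 0, 0]],
    [[-0.002, -0.001, 0], [0, 0, 0]],
    [[-0.003, -0.001, -0.001], [0, 0, 0]],
    [[-0.003, -0.001, -0.002], [0, 0, 0]],
    [[-0.003, -0.001, -0.002], [0, 0, 0]],
  ],
)

```text
time_s: 12.55
tcp_pos: [0.5301, -0.0061, 0.1416]
tcp_rot: [-0.038, 3.14, 0.0]
wrist_force: [2.5, 2.4, 5.5]
width: 0.306
finger_force: 29.9
```

Emit:
send_rows(
  moves=[
    [[-0.0005, -0.0007, 0], [0, 0, 0]],
    [[-0.001, -0.0015, 0], [0, 0, 0]],
    [[-0.0015, -0.002, 0], [0, 0, 0]],
    [[-0.002, -0.0025, 0], [0, 0, 0]],
    [[-0.002, -0.0025, 0], [0, 0, 0]],
  ],
)

```text
time_s: 13.05
tcp_pos: [0.5267, -0.0075, 0.1412]
tcp_rot: [0.037, -3.14, -0.004]
wrist_force: [-0.1, 8.0, 5.3]
width: 0.302
finger_force: 30.0
```

```bash
cat > num.py <<'E'
from h import *
from scipy.spatial.transform import Rotation as R
st=arm.get_state();M=R.from_rotvec(st["tcp_rot"]).as_matrix();x=st["tcp_pos"]
print(x.round(4),"tooly",np.degrees(np.arctan2(M[1,1],M[0,1])).round(1),"F",st["wrist_force"].round(1),"T",st["wrist_torque"].round(3),"w",st["width"])
s=get_image("scene");tip=x+M@[.0002,.0019,.0736];print("tip",tip.round(4),proj(s,tip).round(1))
P=s["pixels"].astype(int)
print("     ",*range(364,382))
for v in range(214,236): print(v,*["%3d/%3d"%(P[v,u,0]-P[v,u,2],P[v,u].sum()//3) for u in range(364,382)])
E
python3 num.py
```

```text
[ 0.5267 -0.0075  0.1412] tooly 91.3 F [-0.1  8.   5.3] T [ 2.208 -0.238  0.008] w 0.30186217331762716
tip [ 0.5263 -0.0055  0.0676] [372.  230.5]
      364 365 366 367 368 369 370 371 372 373 374 375 376 377 378 379 380 381
214 -41/ 86 -40/ 87 -39/ 88 -39/ 87 -41/ 84 -39/ 82 -19/ 65 -20/ 65 -20/ 66 -16/ 68 -39/ 77 -39/ 80 -39/ 80 -39/ 79 -39/ 87 -40/ 88 -40/ 86 -41/ 87
215 -39/ 87 -41/ 87 -41/ 87 -40/ 88 -41/ 88 -39/ 87  -9/ 72   0/ 75   1/ 77  -4/ 76 -39/ 87 -41/ 88 -40/ 87 -40/ 87 -40/ 88 -41/ 87 -40/ 86 -40/ 87
216 -39/ 87 -41/ 87 -40/ 86 -40/ 87 -41/ 86 -40/ 86  -7/ 73   7/ 78   6/ 80  -8/ 78 -41/ 87 -42/ 88 -40/ 87 -41/ 87 -40/ 87 -40/ 88 -40/ 86 -40/ 88
217 -41/ 86 -41/ 88 -41/ 87 -40/ 87 -41/ 86 -39/ 86  -4/ 72   6/ 79   5/ 79  -9/ 77 -41/ 87 -41/ 87 -39/ 87 -40/ 87 -39/ 86 -40/ 88 -39/ 88 -39/ 87
218 -41/ 87 -41/ 86 -40/ 88 -40/ 87 -41/ 87 -40/ 87   2/ 72   6/ 80   5/ 79 -10/ 75 -41/ 87 -41/ 87 -40/ 86 -40/ 88 -40/ 87 -40/ 87 -40/ 86 -40/ 87
219 -40/ 86 -40/ 86 -40/ 88 -41/ 87 -41/ 86 -40/ 86   2/ 73   6/ 80   5/ 79 -11/ 75 -41/ 86 -41/ 87 -40/ 87 -40/ 86 -41/ 87 -39/ 87 -39
[... 1680 characters left out ...]
/ 94   4/ 91   4/ 85   3/ 81   3/ 81   2/ 79   5/ 98  12/180  13/192  14/185   8/ 96  15/126  12/111  13/113
232   7/ 81   6/ 84   8/118   8/129   9/124   8/122   6/117   7/113   6/113   5/109   7/ 99  11/146  11/172  10/167   7/102  14/128  14/128  15/129
233   6/ 80   5/ 72   4/ 85   8/128  10/146   9/142   9/141  10/141   8/140   9/138   9/127  13/172  11/221   9/173   4/ 91  14/125  14/129  15/130
234   6/ 79   2/ 59   1/ 63   5/ 98   8/126   9/130   9/137   9/146  10/147   9/143   8/130   7/133   6/190   8/154   3/ 72  11/113  13/128  13/128
235   6/ 80   3/ 64  -2/ 49   1/ 72   4/ 90   6/104   7/116   8/128   8/129   8/127   7/117   5/ 97   5/119   8/148   4/ 74  12/117  13/128  14/133
```

Emit:
send_rows(
  moves=[
    [[0, 0.001, 0], [0, 0, 0]],
    [[0, 0.002, 0], [0, 0, 0]],
    [[0, 0.002, -0.002], [0, 0, 0]],
    [[0, 0.002, -0.003], [0, 0, 0]],
    [[0, 0.002, -0.003], [0, 0, 0]],
  ],
)

```text
time_s: 13.6
tcp_pos: [0.5271, -0.0064, 0.1383]
tcp_rot: [0.038, -3.141, -0.001]
wrist_force: [0.8, 5.2, 6.4]
width: 0.3
finger_force: 30.0
```

```bash
python3 num.py | head -2
```

```text
[ 0.5271 -0.0064  0.1383] tooly 91.4 F [0.8 5.2 6.4] T [ 1.151 -0.367 -0.015] w 0.29970634539203594
tip [ 0.5268 -0.0045  0.0647] [372.1 231.9]
```

Emit:
send_rows(
  moves=[
    [[0, 0, 0], [0, 0, -4]],
    [[0, 0, 0], [0, 0, -8]],
    [[0, 0, 0], [0, 0, -8]],
  ],
)

```text
time_s: 13.95
tcp_pos: [0.5272, -0.0063, 0.1383]
tcp_rot: [-0.185, -3.136, -0.001]
wrist_force: [1.6, 5.3, 5.2]
width: 0.304
finger_force: 30.0
```

```bash
python3 num.py
```

```text
[ 0.5272 -0.0063  0.1383] tooly 83.2 F [1.6 5.3 5.2] T [ 1.337 -0.478  0.021] w 0.3042819449763304
tip [ 0.5272 -0.0043  0.0647] [372. 232.]
      364 365 366 367 368 369 370 371 372 373 374 375 376 377 378 379 380 381
214 -41/ 87 -41/ 87 -39/ 79 -38/ 72 -38/ 66 -38/ 59 -38/ 54 -41/ 56 -41/ 56 -39/ 56 -42/ 56 -40/ 57 -40/ 55 -38/ 59 -40/ 83 -40/ 88 -40/ 86 -41/ 87
215 -40/ 86 -40/ 88 -39/ 88 -40/ 88 -39/ 82 -39/ 75 -28/ 62 -30/ 62 -27/ 63 -23/ 66 -39/ 69 -40/ 73 -39/ 73 -40/ 74 -40/ 86 -40/ 88 -41/ 86 -41/ 86
216 -40/ 88 -40/ 88 -40/ 88 -41/ 87 -41/ 88 -39/ 86 -14/ 70  -7/ 73  -5/ 74  -9/ 76 -39/ 83 -42/ 88 -40/ 87 -39/ 86 -40/ 87 -40/ 87 -39/ 87 -40/ 88
217 -40/ 86 -41/ 87 -39/ 87 -41/ 87 -42/ 88 -39/ 86  -3/ 72   7/ 78   6/ 80 -10/ 76 -40/ 88 -40/ 88 -40/ 87 -39/ 88 -40/ 88 -40/ 87 -39/ 87 -40/ 87
218 -40/ 87 -40/ 87 -40/ 86 -40/ 86 -41/ 86 -39/ 86   3/ 71   7/ 78   5/ 78 -10/ 77 -40/ 87 -42/ 87 -41/ 86 -41/ 87 -39/ 87 -40/ 87 -40/ 87 -40/ 87
219 -41/ 85 -40/ 87 -39/ 87 -41/ 85 -42/ 86 -40/ 86   2/ 73   6/ 79   5/ 79 -10/ 74 -41/ 86 -41/ 86 -41/ 86 -40/ 87 -41/ 87 -41/ 86 -40/ 87 -
[... 1674 characters left out ...]
/ 79   4/ 81   2/ 79   3/ 79   3/ 76   3/ 77   9/130  17/230  16/231  14/178   6/ 86   4/104 -10/ 94 -20/100
232   6/ 77   3/ 66   5/ 99   6/104   4/ 82   4/ 90   3/ 86   4/ 86   3/ 80   3/ 81   7/110  13/180  13/193  14/200   8/101  13/111  11/110   4/108
233   7/ 79   5/ 80   7/105   8/135   7/116   7/121   7/118   7/117   7/110   7/104  10/139   8/146  10/162  13/186   8/112  14/127  15/128  13/117
234   6/ 80   5/ 73   3/ 80   8/126   8/144   9/142   9/140   9/140   9/136   9/135  12/164  11/163   9/208  11/181   5/ 95  12/125  13/131  13/128
235   5/ 78   2/ 65   0/ 63   4/ 90   6/125   7/123   9/129   9/134   9/140   7/173   8/164   7/128   6/187   8/164   2/ 72  10/111  12/128  13/129
```

Emit:
send_rows(
  moves=[
    [[0, 0, -0.001], [0, 0, 0]],
    [[0, 0, -0.002], [0, 0, 0]],
    [[0, 0, -0.003], [0, 0, 0]],
    [[0, 0, -0.004], [0, 0, 0]],
    [[0, 0, -0.004], [0, 0, 0]],
  ],
)

```text
time_s: 14.5
tcp_pos: [0.528, -0.0064, 0.1355]
tcp_rot: [0.181, 3.135, 0.001]
wrist_force: [-0.6, 4.8, 16.2]
width: 0.301
finger_force: 30.0
```

Emit:
send_rows(
  moves=[
    [[0, 0, -0.001], [0, 0, 0]],
    [[0, 0, -0.002], [0, 0, 0]],
    [[0, 0, -0.002], [0, 0, -8]],
    [[0, 0, -0.002], [0, 0, -16]],
    [[0, 0, -0.002], [0, 0, -16]],
  ],
)

```text
time_s: 15.0
tcp_pos: [0.5284, -0.0065, 0.133]
tcp_rot: [0.623, 3.077, 0.001]
wrist_force: [1.7, 3.9, 6.3]
width: 0.302
finger_force: 30.0
```

```bash
python3 num.py
```

```text
[ 0.5284 -0.0065  0.133 ] tooly 67.1 F [1.7 3.9 6.3] T [ 1.064 -0.944  0.033] w 0.302349235632142
tip [ 0.5291 -0.0046  0.0594] [371.1 234.2]
      364 365 366 367 368 369 370 371 372 373 374 375 376 377 378 379 380 381
214 -38/ 73 -35/ 51 -34/ 49 -36/ 50 -37/ 56 -41/ 58 -42/ 57 -41/ 58 -40/ 57 -41/ 57 -39/ 58 -34/ 51 -39/ 55 -43/ 61 -40/ 81 -40/ 87 -41/ 86 -40/ 85
215 -39/ 81 -37/ 66 -35/ 55 -35/ 51 -39/ 54 -41/ 58 -41/ 58 -42/ 57 -40/ 56 -40/ 58 -40/ 55 -37/ 50 -43/ 60 -42/ 68 -40/ 84 -39/ 86 -41/ 86 -40/ 87
216 -40/ 87 -39/ 83 -38/ 74 -36/ 56 -39/ 55 -40/ 56 -41/ 58 -40/ 57 -40/ 57 -42/ 55 -40/ 54 -34/ 51 -42/ 68 -40/ 80 -40/ 87 -40/ 87 -40/ 86 -40/ 87
217 -41/ 87 -41/ 88 -40/ 86 -38/ 76 -40/ 67 -29/ 63 -22/ 65 -29/ 63 -34/ 62 -42/ 64 -39/ 65 -36/ 65 -40/ 79 -40/ 87 -40/ 87 -40/ 87 -39/ 86 -40/ 87
218 -41/ 86 -40/ 88 -40/ 87 -41/ 86 -39/ 83 -12/ 72  -1/ 74  -7/ 74 -19/ 73 -41/ 79 -41/ 79 -39/ 81 -40/ 87 -40/ 88 -39/ 87 -39/ 86 -40/ 87 -39/ 86
219 -40/ 86 -40/ 86 -40/ 87 -41/ 87 -39/ 87  -4/ 74   7/ 77   5/ 79  -9/ 77 -41/ 87 -41/ 87 -40/ 86 -40/ 87 -41/ 86 -39/ 87 -40/ 87 -39/ 86 
[... 1675 characters left out ...]
/ 75   3/ 73   2/ 70   1/ 67   4/ 93  13/188  17/227  16/227  14/196  10/174   2/ 99 -14/ 84 -20/ 96 -35/ 89
232   5/ 77   3/ 62   3/ 88   5/ 94   2/ 77   3/ 76   3/ 82   2/ 71   5/ 83  10/155  12/186  14/199  13/214  13/219  10/116  10/ 99   4/107 -11/ 91
233   5/ 79   4/ 72   4/ 94   8/122   6/110   6/119   7/178   9/144  10/138  10/152   9/140  10/145  10/180  13/192  11/122  14/124  13/118  11/106
234   6/ 78   4/ 72   3/ 82   8/126  10/140   8/151   5/241  10/217  14/207  10/211  13/191  13/178  13/192  13/192   7/ 98  13/123  13/130  13/126
235   6/ 77   1/ 56   2/ 65   6/ 99   8/123   7/145   3/243   4/238   7/232   3/236   9/230  14/212  13/186  13/192   5/ 86   9/100  13/128  13/128
```

Emit:
send_rows(
  moves=[
    [[0, 0, -0.001], [0, 0, 0]],
    [[0, 0, -0.002], [0, 0, 0]],
    [[0, 0, -0.003], [0, 0, -5]],
    [[0, 0, -0.003], [0, 0, -10]],
    [[0, 0, -0.003], [0, 0, -15]],
  ],
)

```text
time_s: 15.55
tcp_pos: [0.5281, -0.0078, 0.1302]
tcp_rot: [1.016, 2.97, -0.002]
wrist_force: [3.3, -3.6, 10.3]
width: 0.282
finger_force: 30.0
```

```bash
python3 num.py|head -2
```

```text
[ 0.5281 -0.0078  0.1302] tooly 52.2 F [ 3.3 -3.6 10.3] T [-1.042 -0.776 -0.037] w 0.28187557274750796
tip [ 0.5293 -0.0063  0.0566] [370.6 234.9]
```

Emit:
send_rows(
  moves=[
    [[0, 0, -0.001], [0, 0, 0]],
    [[0, 0, -0.002], [0, 0, 0]],
    [[0, 0, -0.003], [0, 0, 0]],
    [[0, 0, -0.003], [0, 0, -8]],
    [[0, 0, -0.003], [0, 0, -16]],
  ],
)

```text
time_s: 16.1
tcp_pos: [0.5287, -0.0071, 0.1275]
tcp_rot: [1.423, 2.798, 0.001]
wrist_force: [2.8, 1.6, 10.7]
width: 0.281
finger_force: 30.0
```

```bash
python3 num.py|head -2
```

```text
[ 0.5287 -0.0071  0.1275] tooly 36.1 F [ 2.8  1.6 10.7] T [ 0.405 -0.77   0.044] w 0.28113125633623026
tip [ 0.5303 -0.0059  0.0539] [370.3 236.1]
```

```bash
python3 num.py | cut -c1-140
python3 - <<'E'
from h import *
t=get_image("top");P=t["pixels"].astype(int).sum(2)//3
x=arm.get_state()["tcp_pos"];print(proj(t,[.529,-.004,.065]))
print([ (round(o["score"],2),np.round(o["rect"],1)) for o in finder.outline_of(get_image("scene"),"driver")[:3]])
E
```

```text
[ 0.5286 -0.0071  0.1274] tooly 35.5 F [ 2.4  1.  11.5] T [ 0.27  -0.319 -0.002] w 0.28066181675603064
tip [ 0.5302 -0.0058  0.0538] [370.3 236.2]
      364 365 366 367 368 369 370 371 372 373 374 375 376 377 378 379 380 381
214 -33/ 49 -39/ 55 -38/ 57 -39/ 55 -38/ 55 -40/ 56 -40/ 56 -39/ 56 -43/ 58 -42/ 58 -42/ 58 -41/ 58 -41/ 72 -39/ 85 -40/ 86 -39/ 86 -40/ 86 
215 -35/ 61 -39/ 56 -40/ 56 -39/ 55 -40/ 54 -40/ 55 -39/ 56 -40/ 57 -40/ 58 -42/ 58 -41/ 59 -41/ 60 -41/ 77 -39/ 87 -40/ 87 -39/ 86 -41/ 86 
216 -37/ 77 -40/ 73 -39/ 69 -38/ 57 -38/ 56 -38/ 55 -39/ 55 -40/ 57 -41/ 59 -41/ 59 -39/ 65 -40/ 70 -40/ 84 -40/ 88 -39/ 86 -40/ 86 -40/ 87 
217 -40/ 87 -41/ 88 -41/ 83 -22/ 67 -13/ 68 -20/ 64 -33/ 58 -41/ 64 -42/ 69 -40/ 74 -39/ 80 -39/ 82 -39/ 87 -39/ 87 -39/ 87 -39/ 86 -39/ 86 
218 -41/ 87 -41/ 87 -39/ 87  -8/ 73   6/ 78  -1/ 76 -18/ 69 -41/ 80 -41/ 84 -39/ 87 -39/ 87 -40/ 86 -40/ 86 -40/ 86 -39/ 86 -40/ 87 -40/ 87 
219 -40/ 86 -41/ 87 -40/ 86  -2/ 73   6/ 77   6/ 78 -10/ 75 -41/ 88 -40/ 87 -40/ 87 -39/ 86 -40/ 85 -39/ 86 -40/ 86 -40/ 87 -40/ 86 -39/ 87 
220 -40/ 86 -41/ 85 -35/ 81  
[... 1644 characters left out ...]
5  -5/ 93 -17/100 
232   6/ 78   3/ 71   4/ 92   4/ 99   2/ 85   5/ 90  12/174  13/186  13/185  15/205  14/212  12/225  17/225  15/199  10/108  14/114   4/103 
233   6/ 78   5/ 72   5/112   7/188   6/186   5/173   5/156   7/159   9/139  10/154  10/161  10/178  12/186  13/187  10/125  14/126  13/111 
234   6/ 77   4/ 68   3/102   8/222   3/243   3/238   7/220  13/209  14/189  13/177  13/175  12/168   9/148   9/167   6/111  12/126  15/128 
235   5/ 80   2/ 59   2/ 72   8/155   7/194   9/225   6/235  13/227  15/225  15/224  16/225  13/224  11/167   8/164   5/100  12/115  14/128 
[256.98095702 218.52562498]
[(0.8, array([372. , 210.2,  18. ,  51.5])), (0.59, array([229.4, 184.9,  33.5,  12.7]))]
```

Reading the numbers, the blade has slid to the left rim of the head and the driver now leans in the grip. I'll lift it and re-measure its pose in the hand from the near spot.

Emit:
send_rows(
  moves=[
    [[0, 0, 0.03], [0, 0, 0]],
    [[0, 0, 0.07], [0, 0, 0]],
    [[0.02, 0.035, 0.1], [0, 0, 6]],
    [[0.04, 0.07, 0.125], [0, 0, 12]],
    [[0.06, 0.11, 0.15], [0, 0, 18]],
  ],
)

```text
time_s: 16.85
tcp_pos: [0.5863, 0.1022, 0.2762]
tcp_rot: [-0.956, -2.991, 0.004]
wrist_force: [-0.4, -0.7, -1.2]
width: 0.282
finger_force: 30.0
```

Emit:
send_rows(
  moves=[
    [[0.02, 0.037, 0.02], [0, 0, 6]],
    [[0.04, 0.074, 0.045], [0, 0, 6]],
    [[0.06, 0.11, 0.075], [0, 0, 6]],
    [[0.08, 0.14, 0.1], [0, 0, 6]],
    [[0.092, 0.167, 0.1], [0, 0, 6]],
  ],
)

```text
time_s: 17.35
tcp_pos: [0.6804, 0.2705, 0.3785]
tcp_rot: [0.802, 3.035, 0.001]
wrist_force: [0.2, -0.5, -0.1]
width: 0.277
finger_force: 30.0
```

Emit:
send_rows(
  moves=[
    [[0, 0, 0], [0, 0, 0]],
    [[0, 0, 0], [0, 0, 0]],
  ],
)

```text
time_s: 17.55
tcp_pos: [0.678, 0.2687, 0.3736]
tcp_rot: [-0.801, -3.035, 0.005]
wrist_force: [0.4, -0.1, -1.6]
width: 0.282
finger_force: 30.0
```

```bash
python3 near.py 3
cat > sil.py <<'E'
import sys
from h import *
from scipy.optimize import minimize
def prof(z0,z1,w0,w1,t0,t1): return np.array([[a*w/2,b*t/2,z] for z,w,t in((z0,w0,t0),(z1,w1,t1)) for a in(-1,1) for b in(-1,1)])
def hexa(z0,z1): return np.array([[.01501*np.cos(a),.01501*np.sin(a),z] for z in(z0,z1) for a in np.radians(np.arange(30,390,60))])
def cyl(z0,z1): return np.array([[.004*np.cos(a),.004*np.sin(a),z] for z in(z0,z1) for a in np.arange(0,6.28,.5)])
parts=[prof(0,.010,.016,.016,.0026,.0026),prof(.010,.020,.016,.008,.0026,.008),cyl(.018,.05)]
def Rt(q):
    from scipy.spatial.transform import Rotation as R
    return R.from_euler('xyz',[q[4],q[5],0]).as_matrix()@R.from_euler('z',q[3]).as_matrix()@np.diag([1,-1,-1.])
S=8
def render(m,q,o,sz):
    im=np.zeros((sz[1]*S,sz[0]*S),np.uint8)
    for p in parts:
        X=m["x"]+(m["M"]@(np.array(q[:3])[:,None]+Rt(q)@p.T)).T
        uv=np.array([proj(m,x) for x in X]); h=cv2.convexHull(((uv-np.array(o)+.5)*S).astype(np.float32)); cv2.fillPoly(im,[np.round(h).astype(np.int32)],255)
    return cv2.resize(im,sz,interpolation=cv2.INTER_AREA)/255.
def load(n):
    m=dict(np.load(f"m_{n}.npz"));m["pixels"]=np.zeros((400,640,3));I=cv2.imread(f"raw_{n}.png").astype(float)
    u,v=proj(m,m["x"]+[0,0,-.055]).round().astype(int);o=(u-18,v-14);sz=(36,40);c=I[o[1]:o[1]+40,o[0]:o[0]+36]
    g=np.clip((c[:,:,0]-c[:,:,2]+32)/32,0,1);
    return m,o,sz,g
def cost(q,V):
    e=0
    for m,o,sz,g in V:
        r=cv2.GaussianBlur(render(m,q,o,sz),(0,0),.7);lo=V_lo
        w=np.ones_like(g); w[:3]=0
        e+=np.sum(w*(r-cv2.GaussianBlur(g,(0,0),.5))**2)
    return e+ (q[4]**2+q[5]**2)*20
V_lo=0
def fit(ns,starts):
    V=[load(n) for n in ns];best=None
    for g in starts:
        q0=np.array([0,0,.0736,g,0,0]);sx=np.vstack([q0]+[q0+d for d in np.diag([.004,.004,.004,.3,.06,.06])])
        r=minimize(cost,q0,args=(V,),method="Nelder-Mead",options=dict(initial_simplex=sx,maxiter=500,xatol=1e-5,fatol=1e-3))
        print(np.degrees(g).round(),r.fun.round(2),r.x[:3].round(4),np.degrees(r.x[3:]).round(1))
        if best is None or r.fun<best.fun:best=r
    return best.x
if __name__=="__main__": fit([int(a) for a in sys.argv[1].split(",")],np.radians([float(a) for a in sys.argv[2].split(",")]))
E
time python3 sil.py 1,2 42,20
```

```text
[0.678  0.2687 0.3736] w 0.2819403803568562 tooly 60.42 q6 -0.678755520376352
0.0 [411.4 158.9]
-0.02 [410.3 172.3]
-0.071 [407.5 204.7]
crop origin 369 145
42.0 125.48 [-0.0001  0.0014  0.0723] [50.9  1.3  0.5]
20.0 126.61 [-0.0003  0.001   0.0723] [31.7  1.7  0.1]
real	0m1.024s
user	0m1.513s
sys	0m0.037s
```

Run:
```python
import sil,numpy as np
for n in(2,3):
    m,o,sz,g=sil.load(n);print(n,o)
    for r in range(0,40): print("%2d"%r,"".join(" .:-=+*#%@"[min(9,int(x*9.99))] for x in g[r]))
```

```text
2 (np.int64(389), np.int64(178))
 0          :===***+=@@@@@:---:==*     
 1              :===+@@@@@====-=+.     
 2                  +@@@@@+====+-      
 3                  +@@@@*+=+=++       
 4                  #@@@@======+:      
 5 =======--------::@@@@@=-====++::--::
 6 *++*++**+++++=+++@@@@@=====++=++====
 7 +======+====+===+@@@@@.:-========---
 8 ====+====++=+=+=+@@@@@.:-=+=========
 9 -=--=-==-==:=-:==@@@@@=:-=:------===
10 -=-=====-==:==-==@@@@@=:-=:-=:-=-===
11 ***********+**+=.@@@@@*++*+**+++++**
12 +++++++++++++=+=.@@@@@+=++++++++++++
13                 -@@@@#              
14                 +@@@@*              
15                 @@@@@@              
16                +@@@@@@-             
17               :@@@@@@@@             
18               @@@@@@@@@             
19               @@@@@@@@@             
20               @@@@@@@@@             
21               @@@@@@@@@-            
22              -@@@@@@@@@-            
23              -@@@@@@@@@:            
24               #@@@@@@@@:            
25                 -#@@@@@             
26                    *@@@ 
[... 1432 characters left out ...]
             
22    #@@@@@@@                         
23      #@@@@@                         
24         #@*                         
25                                     
26                                     
27                                     
28                                     
29                                     
30                                     
31                                     
32                                     
33                                     
34                                     
35                                     
36                                     
37                                     
38 .                                   
39 %=.
```

Emit:
send_rows(
  moves=[
    [[0, 0, 0], [0, 0, 8]],
    [[0, 0, 0], [0, 0, 16]],
    [[0, 0, 0], [0, 0, 24]],
    [[0, 0, 0], [0, 0, 32]],
    [[0, 0, 0], [0, 0, 40]],
  ],
)

```text
time_s: 18.1
tcp_pos: [0.6782, 0.2673, 0.3753]
tcp_rot: [0.291, -3.127, 0.002]
wrist_force: [0.2, 0.8, -0.1]
width: 0.28
finger_force: 30.0
```

Emit:
send_rows(
  moves=[
    [[0, 0, 0], [0, 0, 8]],
    [[0, 0, 0], [0, 0, 16]],
    [[0, 0, 0], [0, 0, 16]],
    [[0, 0, 0], [0, 0, 16]],
  ],
)

```text
time_s: 18.5
tcp_pos: [0.6785, 0.268, 0.3755]
tcp_rot: [0.709, -3.06, 0.001]
wrist_force: [0.2, 0.1, -0.7]
width: 0.282
finger_force: 30.0
```

```bash
python3 near.py 4; sed -i 's/g=np.clip((c\[:,:,0\]-c\[:,:,2\]+32)\/32,0,1);/g=np.clip(((c[:,:,0]-c[:,:,2]+32)\/32-.65)\/.3,0,1)/; s/\*20$/*3/' sil.py
for a in "1,2 42" "3,4 42,60,10,90,-10"; do python3 sil.py $a;done
python3 - <<'E'
import sil
m,o,sz,g=sil.load(4)
for r in range(0,40): print("%2d"%r,"".join(" .:-=+*#%@"[min(9,int(x*9.99))] for x in g[r]))
E
```

```text
[0.6785 0.268  0.3755] w 0.28156688223025966 tooly 116.09 q6 -1.6517489982647895
0.0 [410.9 157.5]
-0.02 [409.8 170.9]
-0.071 [407.  203.4]
crop origin 368 143
42.0 39.07 [0.0005 0.0012 0.0724] [55.2  0.5  1.6]
42.0 33.14 [-0.0181  0.0002  0.0689] [17.1  1.2 -9. ]
60.0 75.68 [-0.0131 -0.0026  0.0721] [84.4  6.5  3.1]
10.0 60.59 [-0.0146 -0.0026  0.0714] [43.9  8.1  2.4]
90.0 81.63 [-0.0116 -0.0024  0.0718] [108.6   6.7   7.9]
-10.0 39.99 [-0.0166 -0.0019  0.0704] [17.4  6.6 -4.2]
 0               :@@@@@                
 1               %@@@@.                
 2               *@@@@                 
 3               @@@@@                 
 4               @@@@@                 
 5               @@@@@                 
 6               @@@@@                 
 7              @@@@@=                 
 8              @@@@@                  
 9              @@@@@                  
10 : ....       @@@@@                  
11              @@@@@                  
12              @@@@*                  
13              @@@@                   
14             =@@@@                   
15             
[... 247 characters left out ...]
                 
22          @@@@@@@@@                  
23          @@@@@@@@@                  
24          @@@@@@@@%                  
25         +@@@@@@@@*                  
26         @@@@@@@@@=                  
27         @@@@@@@@@                   
28         @@@@@@@@@                   
29         #                           
30                                     
31                                     
32                                     
33                                     
34                                     
35                                     
36                                     
37                                     
38                                     
39
```

```bash
sed -i 's/prof(.010,.020,.016,.008,.0026,.008),cyl(.018,.05)/prof(.011,.023,.016,.008,.0026,.008),cyl(.022,.05)/' sil.py
cat > fx.py <<'E'
import sys,sil,numpy as np
from scipy.optimize import minimize
def run(ns,th):
    V=[sil.load(n) for n in ns]
    f=lambda p:sil.cost(np.array([p[0],p[1],p[2],np.radians(th),p[3],p[4]]),V)
    q0=np.array([-.01 if 3 in ns else 0,0,.071,0,-.1 if 3 in ns else 0]);sx=np.vstack([q0]+[q0+d for d in np.diag([.004,.004,.004,.06,.06])])
    r=minimize(f,q0,method="Nelder-Mead",options=dict(initial_simplex=sx,maxiter=600,xatol=1e-5,fatol=1e-3));print(ns,th,r.fun.round(1),r.x[:3].round(4),np.degrees(r.x[3:]).round(1))
if __name__=="__main__":
    for th in(33,40,47,55): run([1,2],th)
    for th in(15,22,30,38): run([3,4],th)
E
python3 fx.py
cat > slot2.py <<'E'
from h import *
t=get_image("top");G=cv2.cvtColor(t["pixels"],cv2.COLOR_BGR2GRAY).astype(np.float32)
im=cv2.resize(G[190:250,225:285],None,fx=8,fy=8,interpolation=cv2.INTER_CUBIC)
# bright head centroid
m=(im>150).astype(np.uint8);n,l,stt,c=cv2.connectedComponentsWithStats(m);print([ (stt[i,4],(225+c[i]/8*[1,0]+[0,0])[0].round(1),(190+c[i][1]/8).round(1)) for i in range(1,n) if stt[i,4]>200])
hull=cv2.convexHull(np.argwhere(m)[:,::-1].astype(np.int32));(cx,cy),rad=cv2.minEnclosingCircle(hull);print("head",225+(cx+.5)/8-.5,190+(cy+.5)/8-.5,rad/8)
best=[]
for ox in range(-8,9,2):
  for oy in range(-8,9,2):
    for a in range(0,180,3):
      c,s=np.cos(np.radians(a)),np.sin(np.radians(a));L=np.arange(-36,37,2)
      best.append((im[np.round(cy+oy-s*L).astype(int),np.round(cx+ox+c*L).astype(int)].mean(),a,ox,oy))
best.sort();print(best[:6])
A=[b[1] for b in best[:8]];a=np.median(A)
P=lambda u,v:atz(t,(225+(u+.5)/8-.5,190+(v+.5)/8-.5),.071)
d=P(cx+40*np.cos(np.radians(a)),cy-40*np.sin(np.radians(a)))-P(cx,cy);print("yaw",np.degrees(np.arctan2(d[1],d[0]))%180,"lock",P(cx,cy).round(4))
I=G[205:225,245:268].astype(int);print(*["".join("%4d"%v for v in r) for r in I],sep="\n")
E
python3 slot2.py
```

```text
[1, 2] 33 54.2 [-0.0004  0.0014  0.0723] [0.2 0. ]
[1, 2] 40 54.9 [-0.0003  0.0014  0.0718] [0.1 0.5]
[1, 2] 47 54.2 [-0.0003  0.0012  0.0723] [0.3 0.3]
[1, 2] 55 52.4 [0.0001 0.0015 0.0727] [-0.8  0.8]
[3, 4] 15 49.3 [-0.0165 -0.0006  0.0703] [ 3.7 -3.4]
[3, 4] 22 49.6 [-0.0162 -0.0013  0.0703] [ 4.5 -3.5]
[3, 4] 30 54.1 [-0.0164 -0.0012  0.0704] [ 4.  -4.5]
[3, 4] 38 59.8 [-0.0166 -0.0013  0.0704] [ 5.  -3.4]
[(np.int32(4217), np.float64(229.1), np.float64(246.0))]
head 229.25 245.625 6.042181968688965Traceback (most recent call last):
  File "slot2.py", line 12, in <module>
    best.append((im[np.round(cy+oy-s*L).astype(int),np.round(cx+ox+c*L).astype(int)].mean(),a,ox,oy))
                 ~~^^^^^^^^^^^^^^^^^^^^^^^^^^^^^^^^^^^^^^^^^^^^^^^^^^^^^^^^^^^^^^^^^
IndexError: index 480 is out of bounds for axis 0 with size 480
```

```bash
sed -i 's/im=cv2.resize(G\[190:250,225:285\]/G[:,:246]=0;G[:,268:]=0;G[:206]=0;G[228:]=0;im=cv2.resize(G[190:250,225:285]/; s/im>150/im>130/' slot2.py; python3 slot2.py
```

```text
[]
head 254.1875 206.3125 3.0000123977661133
[(np.float32(33.41186), 3, -8, -8), (np.float32(33.753876), 0, -8, -8), (np.float32(33.8374), 3, -6, -8), (np.float32(33.959183), 0, -6, -8), (np.float32(34.119385), 0, -4, -8), (np.float32(34.124836), 0, 8, -8)]
yaw 98.67888504876925 lock [0.5559 0.0059 0.071 ]
   0   0   0   0   0   0   0   0   0   0   0   0   0   0   0   0   0   0   0   0   0   0   0
   0  72  75  82  94 107 116 120 120 119 121 122 118 113 104  93  76  73  67  73  79  87 103
   0  71  79  89 106 114 117 119 117 113 115 116 117 114 105  96  81  72  72  73  74  83  96
   0  74  77  91 105 112 115 114 113 110 110 117 115 112 107  93  76  65  67  70  72  79  92
   0  74  76  88 106 115 115 113 109 115 116 116 118 116 110  88  74  60  63  67  69  76  80
   0  75  76  89 108 117 120 119 118 121 121 119 119 114 106  87  68  62  64  68  74  77  79
   0  76  72  86 102 112 122 119 122 123 123 122 116 106  94  77  72  67  70  75  70  73  72
   0  75  72  77  87 101 112 119 120 122 119 115 108  98  78  74  70  73  77  74  73  74  71
   0  74  73  71  75  87 100 108 116 109 107 107
[... 367 characters left out ...]
9  72  73  74  74  80  79  81  82  81  79  74  70
   0  73  75  72  74  76  79  78  77  76  70  70  71  74  71  74  80  81  85  84  84  80  70
   0  73  72  72  75  76  80  84  84  79  78  73  72  74  69  73  74  75  78  81  77  77  71
   0  72  72  70  72  73  76  78  82  80  77  72  71  68  69  66  68  66  73  72  75  70  66
   0  70  68  68  66  68  65  70  73  74  71  67  68  66  66  68  65  66  66  68  62  65  64
   0  71  66  68  66  64  65  66  66  65  64  62  64  65  65  62  61  58  55  56  55  55  57
   0  66  66  65  59  60  58  57  53  55  56  53  56  62  51  53  52  48  49  48  46  42  40
   0  55  56  52  52  49  47  48  48  39  40  41  41  41  38  43  42  42  43  38  39  38  29
```

Run:
```python
from h import *
t=get_image("top");s=get_image("scene")
import fit
for th in(.05,.1,.2,.3,.4,.5): 
    L=fit.lid([.5588,.0036,.2078,th,0],.089,0,.013);print(th,L.round(3),proj(t,L).round(1),proj(s,L).round(1))
for p,(v0,v1,u0,u1) in((t,(196,218,243,268)),(s,(208,236,356,382))):
    G=cv2.cvtColor(p["pixels"],cv2.COLOR_BGR2GRAY).astype(int);print("    ",*["%3d"%u for u in range(u0,u1)])
    for v in range(v0,v1): print(v,*["%3d"%x for x in G[v,u0:u1]])
```

```text
0.05 [ 0.528 -0.003  0.069] [256.1 218.5] [372.1 230.6]
0.1 [ 0.529 -0.003  0.074] [255.8 217.7] [371.9 229. ]
0.2 [ 0.532 -0.002  0.082] [255.1 216. ] [371.2 226.1]
0.3 [ 0.535 -0.001  0.091] [254.5 213.9] [370.3 223.5]
0.4 [ 0.539 -0.001  0.099] [253.8 211.4] [369.2 221. ]
0.5 [0.544 0.001 0.106] [253.1 208.6] [367.7 218.9]
     243 244 245 246 247 248 249 250 251 252 253 254 255 256 257 258 259 260 261 262 263 264 265 266 267
196  73  73  74  71  72  76  70  72  71  68  73  71  71  69  72  74  72  74  73  73  75  86 101 111 111
197  74  71  72  73  73  70  72  74  72  68  71  71  70  72  71  74  73  72  73  75  76  85  99 112 115
198  74  73  70  68  71  73  73  74  70  69  73  70  71  73  71  71  74  73  69  73  73  82  99 107 111
199  73  74  70  72  73  73  74  71  76  73  72  69  72  72  70  70  73  70  72  74  75  79  91 105 113
200  69  70  73  70  70  72  73  75  71  71  72  70  73  72  69  71  76  71  70  74  77  78  93 103 112
201  72  73  70  73  78  74  69  74  74  73  70  69  72  74  74  69  70  70  72  70  76  77  85  98 110
202  73  71  71  72  73  76  70  70  74  75
[... 4053 characters left out ...]
  85  83  82  81  81  81  82  82  83  84  83  82  83
230  83  82  82  81  80  81  82  82  82  77  78  80  82  86  82  83  81  80  81  82  82  82  82  84  83  83
231  82  81  82  81  82  80  81  84  84  81  79  75  80  80  81  85  82  81  82  81  83  83  83  82  81  82
232  82  82  82  81  81  81  82  83  83  81  83  83  83  78  78  79  80  85  81  82  81  81  81  82  82  83
233  83  82  80  81  80  81  83  83  82  80  84  83  84  82  80  76  78  80  79  85  81  82  81  82  82  83
234  82  82  82  80  81  83  84  84  82  82  83  83  83  82  81  81  79  76  79  80  78  83  82  83  83  84
235  81  81  80  81  84  84  83  84  84  82  83  82  83  79  80  81  80  80  80  76  75  80  78  85  79  83
```

Run:
```python
from h import *
import fit
t=get_image("top");s=get_image("scene")
from scipy.optimize import least_squares
p=[.5588,.0036,.2078,.5,0]
f=lambda x:np.concatenate([proj(t,fit.lid([*p[:3],x[0],0],.089,0,.013))-np.array([254.3,208.7]),proj(s,fit.lid([*p[:3],x[0],0],.089,0,.013))-np.array([368,220.4])])
r=least_squares(f,[.5]);th=r.x[0];print("th",th,f(r.x))
p[3]=th
for a in range(60,180,10): # slot angle in box frame, from box x
    e=[fit.lid(p,.089-k*.0094*np.cos(np.radians(a)),k*.0094*np.sin(np.radians(a)),.013) for k in(1,-1)]
    d=[proj(s,x) for x in e];d=d[0]-d[1];g=[proj(t,x) for x in e];g=g[0]-g[1];print(a,"scene slope",np.round(d[1]/d[0],2),d.round(1),"top",g.round(1),np.round(g[1]/g[0],2))
```

```text
th 0.4697926071041008 [-0.95863285  0.76408939  0.19328934 -0.88791641]
60 scene slope 1.96 [2.9 5.8] top [-7.1 -2.7] 0.38
70 scene slope 1.18 [4.2 5. ] top [-7.8 -1.6] 0.21
80 scene slope 0.76 [5.4 4.1] top [-8.2 -0.5] 0.06
90 scene slope 0.48 [6.5 3.1] top [-8.4  0.7] -0.08
100 scene slope 0.28 [7.3 2. ] top [-8.3  1.8] -0.22
110 scene slope 0.11 [7.9 0.9] top [-8.   2.9] -0.36
120 scene slope -0.04 [ 8.3 -0.3] top [-7.4  3.9] -0.53
130 scene slope -0.18 [ 8.4 -1.5] top [-6.6  4.8] -0.72
140 scene slope -0.32 [ 8.2 -2.6] top [-5.6  5.5] -0.98
150 scene slope -0.47 [ 7.8 -3.7] top [-4.4  6.1] -1.37
160 scene slope -0.64 [ 7.2 -4.6] top [-3.1  6.4] -2.06
170 scene slope -0.86 [ 6.4 -5.4] top [-1.7  6.6] -3.83
```

The numbers show that the jammed, leaning blade pulled the lid back up to about 0.47 rad. The slot now lies along the box's y (world yaw 102°), so it did turn. Plan:
1. Set the driver upright in the block and regrip it squarely.
2. Lower the lid again.
3. Insert the blade and turn the lock.

Emit:
send_rows(
  moves=[
    [[-0.012, -0.048, 0], [0, 0, -5]],
    [[-0.024, -0.096, 0], [0, 0, -10]],
    [[-0.036, -0.144, 0], [0, 0, -15]],
    [[-0.048, -0.192, 0], [0, 0, -20]],
    [[-0.06, -0.24, -0.01], [0, 0, -25]],
  ],
)

```text
time_s: 19.55
tcp_pos: [0.6189, 0.0281, 0.3673]
tcp_rot: [-0.033, 3.139, -0.0]
wrist_force: [0.8, -1.5, -0.1]
width: 0.281
finger_force: 30.0
```

Emit:
send_rows(
  moves=[
    [[-0.01, -0.047, -0.01], [0, 2, 0]],
    [[-0.02, -0.094, -0.02], [0, 4, 0]],
    [[-0.03, -0.141, -0.035], [0, 6, 0]],
    [[-0.04, -0.188, -0.05], [0, 7.5, 0]],
    [[-0.05, -0.235, -0.065], [0, 7.5, 0]],
  ],
)

```text
time_s: 20.05
tcp_pos: [0.5691, -0.2061, 0.3005]
tcp_rot: [0.037, -3.01, -0.002]
wrist_force: [0.4, -0.4, -1.0]
width: 0.284
finger_force: 30.0
```

Emit:
send_rows(
  moves=[
    [[-0.005, -0.04, -0.02], [0, 0, 0]],
    [[-0.01, -0.08, -0.05], [0, 0, 0]],
    [[-0.012, -0.105, -0.09], [0, 0, 0]],
    [[-0.012, -0.105, -0.12], [0, 0, 0]],
    [[-0.012, -0.105, -0.12], [0, 0, 0]],
  ],
)

```text
time_s: 20.55
tcp_pos: [0.5545, -0.3088, 0.1768]
tcp_rot: [0.034, -3.004, -0.008]
wrist_force: [1.0, 1.2, -0.5]
width: 0.287
finger_force: 30.0
```

```bash
cat > blk.py <<'E'
from h import *
from scipy.spatial.transform import Rotation as R
st=arm.get_state();M=R.from_rotvec(st["tcp_rot"]).as_matrix();x=st["tcp_pos"];print(st["time_s"],x.round(4),"tooly",np.degrees(np.arctan2(M[1,1],M[0,1])).round(1),"z",M[:,2].round(3),"w",st["width"])
s=get_image("scene");tip=x+M@[-.0165,-.001,.0704];print("tip",tip.round(4),proj(s,tip).round(1),"vertical slope",((proj(s,tip+[0,0,.04])-proj(s,tip))).round(2),"hole",proj(s,[.5645,-.3145,.06]).round(1))
u,v=proj(s,tip).round().astype(int);P=s["pixels"].astype(int)
for r in range(v-26,v+8): print(r,*["%4d"%(P[r,c,0]-P[r,c,2]) for c in range(u-9,u+10)], " g",*["%3d"%(P[r,c].sum()//3) for c in range(u-9,u+10)])
print(u-9)
E
python3 blk.py
```

```text
20.55 [ 0.5545 -0.3088  0.1768] tooly 91.3 z [-0.137  0.004 -0.991] w 0.2869513000555163
tip [ 0.5612 -0.3092  0.1048] [293.2 171.2] vertical slope [ -0.57 -14.01] hole [291.8 185.9]
145  -10  -11  -10  -21  -54  -41  -38  -39  -40  -37  -11   -7   -8   -9   -7   -9   -7   -6   -9  g  40  41  44  54 101  60  53  55  57  53  36  55  60  60  61  61  59  59  58
146  -17  -18   -7  -18  -55  -40  -38  -39  -41  -40  -13   -7   -8   -8   -8   -8   -9   -8  -15  g  47  48  36  49 101  58  54  56  57  54  37  53  57  61  60  60  60  60  67
147  -52  -51  -19  -22  -53  -40  -40  -38  -39  -39  -18   -8   -9   -8   -8   -8  -15  -12  -17  g 118 113  50  52  98  58  52  55  55  55  39  46  55  61  60  58  66  56  66
148  -70  -69  -53  -50  -52  -39  -38  -39  -39  -38  -20   -9   -6   -8  -18  -10  -17  -13  -13  g 159 156 117 114 100  55  53  56  56  55  41  43  55  59  65  53  62  47  52
149  -67  -67  -67  -67  -53  -39  -38  -38  -39  -39  -30  -23  -17  -23  -39  -15  -11  -11  -12  g 158 160 160 158 104  56  53  56  55  54  48  50  53  58  81  44  42  41  43
150  -66  -66  -67  -66  -5
[... 4438 characters left out ...]
111 -114 -119 -111 -115 -102 -104 -107 -103 -103 -103 -104 -108  -98 -115 -135 -122  g  79  85  97 100 104 102 103  93  95  96  91  92  91  91  93  85  99 116 122
176  -47  -51  -63  -65  -68  -84  -90  -90 -104 -113 -115 -115 -115 -116 -114 -108 -121 -114  -73  g  58  55  62  58  62  76  80  80  91  98 100 102 101 101 100  94 103 101 111
177  -56  -54  -53  -42  -43  -48  -49  -49  -54  -65  -66  -62  -62  -62  -60  -73  -81  -63  -19  g 115  96  93  60  53  56  52  53  55  63  67  68  67  67  69  74  71  62  79
178  -71  -66  -63  -51  -48  -46  -42  -41  -39  -41  -40  -36  -35  -35  -39  -43  -49  -43  -22  g 154 140 132 105  93  89  76  74  64  65  67  68  66  66  76  75  62  59  64
284
```

Emit:
send_rows(
  moves=[
    [[0.003, -0.005, 0], [0, 0, 0]],
    [[0.003, -0.005, -0.015], [0, 0, 0]],
    [[0.003, -0.005, -0.03], [0, 0, 0]],
    [[0.003, -0.005, -0.045], [0, 0, 0]],
    [[0.003, -0.005, -0.052], [0, 0, 0]],
  ],
)

```text
time_s: 21.1
tcp_pos: [0.56, -0.3138, 0.1289]
tcp_rot: [0.037, -3.01, -0.003]
wrist_force: [-7.3, 6.5, 42.7]
width: 0.279
finger_force: 30.0
```

Emit:
send_rows(
  moves=[
    [[0, 0, -0.01], [0, 0, 0]],
    [[0, 0, -0.02], [0, 0, 0]],
    [[0, 0, -0.03], [0, 0, 0]],
    [[0, 0, -0.033], [0, 0, 0]],
  ],
)

```text
time_s: 21.5
tcp_pos: [0.5586, -0.3132, 0.0943]
tcp_rot: [0.037, -3.007, -0.006]
wrist_force: [-5.1, 3.6, 3.7]
width: 0.279
finger_force: 30.0
```

Emit:
send_rows(
  moves=[
    [[0, 0, -0.004], [0, 0, 0]],
    [[0, 0, -0.008], [0, 0, 0]],
    [[0, 0, -0.011], [0, 0, 0]],
    [[0, 0, -0.011], [0, 0, 0]],
  ],
)

```text
time_s: 21.9
tcp_pos: [0.5586, -0.3132, 0.0841]
tcp_rot: [0.036, -3.007, -0.006]
wrist_force: [-4.3, 4.1, -1.6]
width: 0.281
finger_force: 30.0
```

Run:
```python
from h import *
st=arm.get_state();print(st["tcp_pos"].round(4),st["wrist_force"].round(1),st["width"])
s=get_image("scene");P=s["pixels"].astype(int)
for z in(.06,.07,.08): print(z,proj(s,[.5645,-.3145,z]).round(1))
for r in range(164,194): print(r,*["%4d"%(P[r,c,0]-P[r,c,2]) for c in range(282,304)], " g",*["%3d"%(P[r,c].sum()//3) for c in range(282,304)])
```

```text
[ 0.5586 -0.3132  0.0841] [-4.3  4.1 -1.6] 0.28070780926930466
0.06 [291.8 185.9]
0.07 [291.7 182.6]
0.08 [291.5 179.2]
164  -71  -70  -22   -5   -8  -17  -42  -40  -21   -5   -7   -7   -8   -7   -8   -7   -6  -10  -42  -72  -71  -69  g 154 152  73  40  29  38  55  54  42  53  55  63  59  58  60  59  58  60 107 154 153 149
165  -70  -70  -32   -7   -9  -17  -40  -40  -25   -6   -7   -7   -8   -8   -7   -7   -7  -10  -42  -73  -70  -70  g 152 151  91  48  28  36  56  54  44  48  54  62  61  60  60  59  57  63 108 153 153 150
166  -70  -69  -40   -8   -7  -18  -39  -39  -33   -9   -6   -8   -8   -8   -8   -7   -6   -9  -38  -72  -71  -69  g 149 151 104  51  30  35  56  55  50  41  55  58  60  60  60  59  58  59  99 153 152 150
167  -70  -70  -56  -13   -6  -15  -40  -41  -38  -13   -6   -7   -8   -8   -8   -8   -6   -6  -31  -73  -72  -69  g 148 150 128  58  32  36  54  55  54  41  53  56  59  60  59  59  57  56  89 153 152 149
168  -67  -70  -69  -22   -5  -16  -40  -40  -39  -17   -6   -8   -8   -8   -8   -7   -6   -5  -26  -74  -72  -69  g 150 153 149  72  35  36  55  55  54  41  53
[... 4469 characters left out ...]
3  90  90  89  89  89  90  89  89  87  78  73  74  77  77  77  75  73  72  69  68  67
191  -31  -43  -43  -42  -41  -40  -40  -40  -41  -43  -42  -37  -33  -35  -37  -37  -35  -37  -34  -34  -33  -33  g  69  90  90  89  88  87  88  88  88  87  85  76  72  76  76  75  75  78  72  73  70  68
192  -26  -38  -42  -41  -42  -41  -42  -42  -41  -41  -41  -38  -30  -33  -34  -33  -38  -54  -38  -52  -53  -51  g  57  83  89  89  91  89  88  90  91  88  88  80  65  69  70  70  82 111  81 110 109 104
193  -25  -30  -42  -46  -63  -62  -61  -62  -60  -43  -41  -39  -32  -32  -33  -31  -38  -55  -42  -66  -65  -64  g  53  67  89  97 129 130 127 129 127  91  87  82  67  69  69  66  82 114  87 139 138 132
```

Emit:
send_rows(
  moves=[
    [[0, 0, 0], [0, 0, 0]],
    [[0, 0, 0], [0, 0, 0]],
    [[0.003, 0, 0], [0, -2.5, 0]],
    [[0.005, -0.001, -0.002], [0, -5, 0]],
    [[0.006, -0.001, -0.005], [0, -7.5, 0]],
  ],
  claw=0,
)

```text
time_s: 22.45
tcp_pos: [0.5675, -0.316, 0.0808]
tcp_rot: [-0.038, 3.137, -0.003]
wrist_force: [0.0, 0.5, -0.5]
width: 0.696
finger_force: 0.0
```

Emit:
send_rows(
  moves=[
    [[0, 0, -0.003], [0, 0, 0]],
    [[0, 0, -0.006], [0, 0, 0]],
    [[0, 0, -0.006], [0, 0, 0]],
  ],
)

```text
time_s: 22.75
tcp_pos: [0.5665, -0.3154, 0.0739]
tcp_rot: [0.038, -3.141, 0.0]
wrist_force: [-0.9, -0.4, 0.1]
width: 0.953
finger_force: 0.0
```

Run:
```python
from h import *
from scipy.spatial.transform import Rotation as R
st=arm.get_state();M=R.from_rotvec(st["tcp_rot"]).as_matrix();print(st["time_s"],st["tcp_pos"].round(4),st["wrist_force"].round(1),st["width"],M[:,1:].round(3).tolist())
s=get_image("scene");P=s["pixels"].astype(int)
t=get_image("top")
for r in range(168,194,2): print(r,*["%4d"%(P[r,c,0]-P[r,c,2]) for c in range(282,304)], " g",*["%3d"%(P[r,c].sum()//3) for c in range(282,304)])
```

```text
22.75 [ 0.5665 -0.3154  0.0739] [-0.9 -0.4  0.1] 0.9530150161948721 [[-0.024, -0.001], [1.0, -0.0], [-0.0, -1.0]]
168  -10   -8   -9  -10  -19  -39  -38  -37  -37  -38  -38  -38  -38  -25   -7   -7   -7   -8   -7   -8   -7   -7  g  31  32  31  30  42  53  54  52  53  53  51  53  52  42  51  55  55  59  59  59  60  58
170  -10  -11   -8   -9  -24  -41  -38  -38  -38  -39  -37  -39  -38  -28   -7   -7   -9   -7   -7   -7   -7   -6  g  30  30  30  31  42  56  55  55  55  53  53  52  52  45  46  55  56  59  59  59  59  58
172  -10   -9   -9   -9  -19  -41  -39  -39  -38  -38  -38  -38  -38  -30   -6   -7   -7   -6   -7   -7   -7   -6  g  32  29  31  29  37  56  56  53  54  54  54  53  53  46  43  55  54  60  60  60  60  57
174   -8   -8   -8   -7  -13  -41  -41  -38  -38  -37  -38  -38  -40  -35   -8   -7   -8   -7   -8   -8   -7   -7  g  30  29  30  29  32  56  55  55  54  54  53  52  53  49  42  54  55  59  60  58  59  56
176  -20  -30  -35  -41  -42  -42  -40  -38  -39  -38  -37  -36  -39  -37   -9   -6   -7   -8   -8   -7   -8   -7  g  46  46  50  48  49  53  54  56  54  53  54  53  
[... 978 characters left out ...]
9  88  88  89  89  76  54  53  55  54  54  53  55  52  37  45  57  61  60  58  59  58
188  -43  -43  -41  -42  -41  -41  -39  -39  -41  -40  -38  -38  -38  -37  -21   -6   -6   -6   -6   -8  -12  -14  g  90  90  88  89  89  84  69  67  58  58  55  56  61  62  45  40  55  59  59  57  59  60
190  -38  -43  -43  -40  -42  -43  -43  -41  -42  -42  -40  -40  -41  -42  -40  -33  -26  -30  -32  -34  -34  -35  g  82  88  91  87  90  91  91  89  88  88  84  85  88  91  84  73  69  68  71  71  67  73
192  -27  -49  -76  -52  -62  -63  -61  -43  -40  -42  -41  -37  -33  -36  -38  -39  -38  -39  -36  -34  -34  -32  g  58 106 158 109 131 133 130  92  88  88  87  80  70  76  79  81  83  82  76  73  69  68
```

Emit:
send_rows(
  moves=[
    [[-0.002, 0, -0.002], [0, 0, 0]],
    [[-0.002, 0, -0.002], [0, 0, 0]],
    [[-0.002, 0, -0.002], [0, 0, 0]],
    [[-0.002, 0, -0.002], [0, 0, 0]],
    [[-0.002, 0, -0.002], [0, 0, 0]],
  ],
  claw=1,
)

```text
time_s: 23.35
tcp_pos: [0.5643, -0.3153, 0.0722]
tcp_rot: [-0.038, 3.141, -0.0]
wrist_force: [-0.3, -0.1, 1.1]
width: 0.587
finger_force: 0.0
```

Emit:
send_rows(
  moves=[
    [[0, 0, 0], [0, 0, 0]],
    [[0, 0, 0], [0, 0, 0]],
    [[0, 0, 0], [0, 0, 0]],
    [[0, 0, 0], [0, 0, 0]],
    [[0, 0, 0], [0, 0, 0]],
  ],
)

```text
time_s: 23.85
tcp_pos: [0.5641, -0.3151, 0.0721]
tcp_rot: [0.038, -3.141, -0.001]
wrist_force: [-0.3, 0.8, 0.3]
width: 0.282
finger_force: 30.0
```

Emit:
send_rows(
  moves=[
    [[0, 0, 0.01], [0, 0, 0]],
    [[0, 0, 0.03], [0, 0, 0]],
    [[0, 0, 0.06], [0, 0, 0]],
    [[0, 0, 0.1], [0, 0, 0]],
    [[0, 0, 0.13], [0, 0, 0]],
  ],
)

```text
time_s: 24.35
tcp_pos: [0.5647, -0.3157, 0.2052]
tcp_rot: [-0.038, 3.14, -0.002]
wrist_force: [0.5, 0.4, -0.3]
width: 0.283
finger_force: 30.0
```

```bash
sed -e 's/\[-.0165,-.001,.0704\]/[0,0,.062]/' blk.py > blk2.py; python3 blk2.py | cut -d g -f1
```

```text
24.35 [ 0.5647 -0.3157  0.2052] tooly 91.4 z [ 0.002 -0.001 -1.   ] w 0.2831423875753283
tip [ 0.5648 -0.3157  0.1432] [290.3 157.2] vertical slope [ -0.62 -14.39] hole [291.8 185.9]
131  -68  -21   -4  -27  -40  -39  -41  -37   -9   -7   -7   -8   -7   -7   -7   -6  -14  -53  -68  
132  -68  -29   -5  -20  -40  -39  -40  -39   -9   -7   -7   -8   -8   -7   -7   -6  -14  -55  -68  
133  -67  -44  -11  -20  -39  -40  -40  -40  -10   -6   -8   -7   -8   -8   -6   -6  -13  -55  -69  
134  -68  -57  -25  -24  -39  -40  -39  -41  -11   -6   -7   -7   -8   -7   -7   -6  -16  -57  -68  
135  -67  -64  -44  -35  -38  -39  -40  -40  -12   -6   -8   -7   -8   -8   -8   -4  -16  -61  -68  
136  -69  -69  -58  -47  -38  -39  -40  -40  -11   -7   -7   -7   -8   -7   -7   -6  -22  -64  -69  
137  -68  -70  -67  -56  -39  -38  -40  -40  -14   -8   -6   -8   -8   -9  -15  -24  -35  -67  -68  
138  -53  -68  -69  -61  -39  -39  -39  -39  -22  -12  -10  -12  -13  -19  -40  -47  -53  -69  -68  
139  -22  -52  -55  -47  -39  -38  -41  -40  -30  -22  -20  -22  -23  -33  -59  -61  -66  -69  -68  
140  -17
[... 1820 characters left out ...]
-68  -68  -68  -68  -70  -54  -18  -15  -19  -19  -17  -27  -69  -70  -69  -68  -68  -68  
159  -69  -69  -68  -68  -68  -68  -61  -43  -43  -44  -45  -46  -47  -69  -70  -69  -69  -69  -69  
160  -67  -69  -69  -68  -69  -69  -66  -61  -61  -63  -64  -65  -64  -69  -70  -68  -69  -69  -68  
161  -67  -68  -69  -69  -68  -68  -68  -69  -70  -70  -70  -71  -70  -69  -67  -69  -70  -69  -69  
162  -69  -69  -69  -69  -68  -68  -68  -69  -70  -69  -69  -69  -69  -66  -46  -68  -70  -68  -69  
163  -67  -70  -69  -70  -68  -67  -66  -69  -68  -67  -68  -67  -68  -64  -42  -67  -69  -68  -69  
164  -69  -70  -69  -68  -68  -67  -67  -68  -68  -67  -68  -67  -68  -69  -66  -69  -68  -68  -67  
281
```

Emit:
send_rows(
  moves=[
    [[-0.005, 0.045, 0], [0, 0, -7]],
    [[-0.01, 0.09, 0], [0, 0, -14]],
    [[-0.016, 0.135, 0], [0, 0, -21]],
    [[-0.022, 0.18, 0], [0, 0, -28]],
    [[-0.028, 0.225, 0], [0, 0, -35]],
  ],
)

```text
time_s: 24.9
tcp_pos: [0.5359, -0.0888, 0.2028]
tcp_rot: [0.916, 3.004, 0.0]
wrist_force: [-0.4, 0.8, -0.1]
width: 0.279
finger_force: 30.0
```

Emit:
send_rows(
  moves=[
    [[-0.005, 0.045, 0], [0, 0, -7]],
    [[-0.01, 0.09, 0], [0, 0, -14]],
    [[-0.015, 0.127, -0.005], [0, 0, -14]],
    [[-0.015, 0.127, -0.02], [0, 0, -14]],
    [[-0.015, 0.127, -0.03], [0, 0, -14]],
  ],
)

```text
time_s: 25.4
tcp_pos: [0.5211, 0.0377, 0.172]
tcp_rot: [1.265, 2.875, 0.0]
wrist_force: [-0.9, -0.4, -1.0]
width: 0.285
finger_force: 30.0
```

Emit:
send_rows(
  moves=[
    [[-0.002, 0, -0.005], [0, 0, 0]],
    [[-0.004, 0, -0.011], [0, 0, 0]],
    [[-0.006, 0, -0.017], [0, 0, 0]],
    [[-0.008, -0.001, -0.023], [0, 0, 0]],
    [[-0.01, -0.001, -0.029], [0, 0, 0]],
  ],
)

```text
time_s: 25.9
tcp_pos: [0.5112, 0.0352, 0.1428]
tcp_rot: [1.269, 2.873, 0.0]
wrist_force: [-0.0, -1.1, 0.2]
width: 0.28
finger_force: 30.0
```

Emit:
send_rows(
  moves=[
    [[-0.001, 0, -0.005], [0, 0, 0]],
    [[-0.002, 0, -0.01], [0, 0, 0]],
    [[-0.003, -0.001, -0.014], [0, 0, 0]],
    [[-0.003, -0.001, -0.017], [0, 0, 0]],
    [[-0.003, -0.001, -0.017], [0, 0, 0]],
  ],
)

```text
time_s: 26.4
tcp_pos: [0.5079, 0.0347, 0.1258]
tcp_rot: [-1.268, -2.874, 0.001]
wrist_force: [-1.1, -0.6, 1.1]
width: 0.283
finger_force: 30.0
```

Emit:
send_rows(
  moves=[
    [[0, 0, 0.015], [0, 0, 0]],
    [[0.005, -0.01, 0.03], [0, 0, 0]],
    [[0.021, -0.039, 0.03], [0, 0, 0]],
    [[0.021, -0.039, 0.03], [0, 0, 0]],
    [[0.021, -0.039, 0.03], [0, 0, 0]],
  ],
)

```text
time_s: 26.9
tcp_pos: [0.5291, -0.0045, 0.1559]
tcp_rot: [-1.27, -2.873, -0.0]
wrist_force: [-0.9, 0.3, -0.3]
width: 0.28
finger_force: 30.0
```

```bash
cat > num2.py <<'E'
from h import *
import fit
from scipy.spatial.transform import Rotation as R
st=arm.get_state();M=R.from_rotvec(st["tcp_rot"]).as_matrix();x=st["tcp_pos"]
print(st["time_s"],x.round(4),"tooly",np.degrees(np.arctan2(M[1,1],M[0,1])).round(1),"F",st["wrist_force"].round(1),"T",st["wrist_torque"].round(3),"w",st["width"])
s=get_image("scene");tip=x+M@[0,0,.062];print("tip",tip.round(4),proj(s,tip).round(1),"vert",(proj(s,tip+[0,0,.04])-proj(s,tip)).round(2))
for th in(0,.05,.08,.12): print(th,proj(s,fit.lid([.5588,.0036,.2078,th,0],.089,0,.013)).round(1))
P=s["pixels"].astype(int);print("   ",*["%7d"%u for u in range(362,381)])
for v in range(208,240): print(v,*["%3d/%3d"%(P[v,u,0]-P[v,u,2],P[v,u].sum()//3) for u in range(362,381)])
E
python3 num2.py
```

```text
27.0 [ 0.5285 -0.0039  0.1558] tooly 42.4 F [-0.5 -0.1 -1. ] T [-0.013 -0.019 -0.005] w 0.2832703427406829
tip [ 0.5284 -0.0038  0.0938] [372.2 221. ] vert [  0.75 -15.95]
0 [372.2 232.1]
0.05 [372.1 230.6]
0.08 [372.  229.7]
0.12 [371.8 228.4]
        362     363     364     365     366     367     368     369     370     371     372     373     374     375     376     377     378     379     380
208 -40/ 86 -40/ 89 -40/ 87 -40/ 87 -41/ 85 -40/ 86 -41/ 86 -40/ 88 -40/ 86  -9/ 70   4/ 76   5/ 79   1/ 76 -37/ 82 -38/ 80 -36/ 81 -36/ 81 -36/ 80 -36/ 79
209 -40/ 86 -40/ 87 -40/ 87 -40/ 86 -39/ 87 -40/ 86 -40/ 86 -41/ 86 -40/ 86  -8/ 69   4/ 77   6/ 78   0/ 77 -42/ 86 -42/ 88 -40/ 87 -40/ 88 -39/ 86 -38/ 89
210 -41/ 86 -40/ 85 -41/ 85 -40/ 85 -40/ 86 -39/ 87 -39/ 87 -41/ 86 -41/ 85  -9/ 71   5/ 76   6/ 78   0/ 76 -42/ 87 -42/ 88 -40/ 88 -39/ 87 -39/ 87 -39/ 87
211 -40/ 85 -39/ 87 -40/ 86 -40/ 86 -39/ 86 -39/ 86 -40/ 86 -41/ 86 -41/ 86  -9/ 71   4/ 78   5/ 79  -5/ 76 -41/ 86 -42/ 87 -39/ 86 -40/ 85 -40/ 87 -40/ 86
212 -40/ 86 -40/ 85 -40/ 87 -40/ 85 -39/ 86 -40/ 86 -40/ 87 -41/ 86 -40/ 86
[... 3592 characters left out ...]
/110   8/136   5/112  11/158   7/114   4/ 91   5/ 87   9/ 96  13/126  12/127
236   6/ 77   5/ 78  12/109  13/120  12/117   8/ 99   6/ 87   3/ 69   3/ 89   5/ 87   8/128   5/ 84  10/144   5/ 95   8/ 91   8/ 96  14/124  13/127  13/127
237   4/ 76   7/ 83  11/123  11/118  13/123  12/114  13/123   9/ 98  10/104  10/100  11/110   9/ 97  11/105  11/107  12/122  13/125  13/127  13/126  13/126
238   6/ 82  10/110  14/135  15/134  14/123  11/113  15/128  12/119  14/134  15/137  15/138  15/136  16/135  15/135  12/126  13/125  12/125  12/124  13/124
239  10/111  13/134  14/136  15/136  14/136  15/134  14/124  12/115  12/123  13/120  16/140  14/136  15/137  15/135  12/123  13/122  12/123  12/123  11/125
```

Emit:
send_rows(
  moves=[
    [[0, 0, -0.008], [0, 0, 0]],
    [[0, 0, -0.016], [0, 0, 0]],
    [[0, 0, -0.021], [0, 0, 0]],
    [[0, 0, -0.024], [0, 0, 0]],
    [[0, 0, -0.026], [0, 0, 0]],
  ],
)

```text
time_s: 27.55
tcp_pos: [0.5281, -0.0042, 0.1297]
tcp_rot: [-1.267, -2.872, 0.002]
wrist_force: [-5.6, -0.2, 7.1]
width: 0.282
finger_force: 30.0
```

Emit:
send_rows(
  moves=[
    [[0, 0, -0.001], [0, 0, 0]],
    [[0, 0, -0.002], [0, 0, 0]],
    [[0, 0, -0.003], [0, 0, 0]],
    [[0, 0, -0.003], [0, 0, 0]],
  ],
)

```text
time_s: 27.95
tcp_pos: [0.5278, -0.0043, 0.127]
tcp_rot: [-1.267, -2.872, 0.002]
wrist_force: [-6.2, -0.7, 6.5]
width: 0.284
finger_force: 30.0
```

```bash
python3 num2.py
```

```text
28.05 [ 0.5278 -0.0043  0.127 ] tooly 42.4 F [-5.5  1.   6.9] T [-0.098  1.278 -0.044] w 0.2783870354083413
tip [ 0.5276 -0.0043  0.065 ] [371.9 231.9] vert [  0.73 -15.54]
0 [372.2 232.1]
0.05 [372.1 230.6]
0.08 [372.  229.7]
0.12 [371.8 228.4]
        362     363     364     365     366     367     368     369     370     371     372     373     374     375     376     377     378     379     380
208 -40/ 87 -40/ 87 -40/ 87 -41/ 85 -36/ 67 -12/ 54  -4/ 61  -6/ 61  -5/ 61  -6/ 61  -6/ 61  -6/ 60  -6/ 61  -4/ 62  -6/ 45 -32/ 50 -47/ 63 -46/ 64 -38/ 77
209 -40/ 86 -40/ 87 -41/ 87 -40/ 87 -35/ 66 -13/ 54  -5/ 61  -6/ 61  -6/ 62  -6/ 61  -8/ 61  -6/ 61  -6/ 60  -5/ 60  -8/ 44 -36/ 54 -48/ 63 -45/ 66 -41/ 82
210 -40/ 86 -39/ 86 -39/ 87 -40/ 85 -37/ 66 -13/ 55  -4/ 61  -5/ 62  -6/ 62  -6/ 61  -6/ 61  -5/ 61  -5/ 61  -4/ 62  -7/ 45 -36/ 53 -48/ 63 -45/ 65 -40/ 84
211 -41/ 85 -40/ 86 -40/ 87 -41/ 86 -35/ 66 -15/ 52  -4/ 57  -5/ 59  -6/ 60  -6/ 59  -5/ 60  -5/ 60  -5/ 62  -4/ 64  -7/ 47 -36/ 53 -47/ 63 -45/ 66 -39/ 87
212 -40/ 86 -40/ 86 -39/ 87 -40/ 87 -37/ 70 -23/ 48 -17/ 50 -17/ 54 -17/ 5
[... 3593 characters left out ...]
/239   4/238  11/232  13/195  11/192   9/148   8/122   5/ 87  12/113  14/128
236   5/ 79   6/ 80   4/ 78   3/ 63  -1/ 55   3/ 82   5/103   8/156   6/194   6/192   6/192  13/188  12/187  11/191   6/118   8/135   4/ 79  12/112  12/127
237   5/ 77   5/ 75   6/ 80   5/ 76   2/ 59   2/ 72   4/ 76   5/ 95   8/141   6/114   7/116   8/122   9/143   8/125   4/ 93   8/125   7/ 85  13/123  12/127
238   5/ 77   5/ 71   6/ 78   5/ 76   6/ 82  11/112   7/ 88   3/ 80   8/137   8/118   6/102   6/100   7/126   4/ 81   2/ 76   8/102  11/111  13/126  13/126
239   5/ 78   5/ 76   5/ 75   5/ 80  11/114  15/134  10/123   9/101  10/114  12/127  10/108   7/ 82   8/ 97   8/ 91   9/ 96  13/124  12/126  12/127  13/125
```

Emit:
send_rows(
  moves=[
    [[-0.0007, 0, 0], [0, 0, 0]],
    [[-0.0015, 0, 0], [0, 0, 0]],
    [[-0.002, 0, 0], [0, 0, 0]],
    [[-0.002, 0, 0], [0, 0, 0]],
  ],
)

```text
time_s: 28.5
tcp_pos: [0.5273, -0.0043, 0.1273]
tcp_rot: [1.268, 2.874, 0.0]
wrist_force: [-1.5, -0.3, 5.2]
width: 0.278
finger_force: 30.0
```

Emit:
send_rows(
  moves=[
    [[0, 0, -0.001], [0, 0, 0]],
    [[0, 0, -0.002], [0, 0, 0]],
    [[0, 0, -0.002], [0, 0, 0]],
  ],
)

```text
time_s: 28.8
tcp_pos: [0.5275, -0.0043, 0.1262]
tcp_rot: [1.268, 2.874, 0.0]
wrist_force: [-4.7, 0.0, 17.1]
width: 0.282
finger_force: 30.0
```

Emit:
send_rows(
  moves=[
    [[0, 0, 0.004], [0, 0, 0]],
    [[0.001, 0, 0.004], [0, 0, 0]],
    [[0.002, 0, 0.003], [0, 0, 0]],
    [[0.003, 0, 0.003], [0, 0, 0]],
    [[0.003, 0, 0.002], [0, 0, 0]],
  ],
)

```text
time_s: 29.3
tcp_pos: [0.5299, -0.0043, 0.1271]
tcp_rot: [-1.268, -2.874, 0.001]
wrist_force: [-3.0, -0.0, 6.7]
width: 0.28
finger_force: 30.0
```

Emit:
send_rows(
  moves=[
    [[0.0005, 0, 0], [0, 0, 0]],
    [[0.001, 0, 0], [0, 0, 0]],
    [[0.0015, 0, 0], [0, 0, 0]],
    [[0.002, 0.0005, 0], [0, 0, 0]],
    [[0.002, 0.0005, 0], [0, 0, 0]],
  ],
)

```text
time_s: 29.8
tcp_pos: [0.5313, -0.0039, 0.1268]
tcp_rot: [-1.267, -2.873, 0.002]
wrist_force: [-4.2, -0.3, 6.5]
width: 0.28
finger_force: 30.0
```

```bash
sed -i 's/range(208,240)/range(224,240)/' num2.py; python3 num2.py
```

```text
29.9 [ 0.5314 -0.004   0.1268] tooly 42.4 F [-4.5 -0.2  6. ] T [-0.273  0.995  0.048] w 0.28140397618923085
tip [ 0.5313 -0.004   0.0648] [370.6 232.5] vert [  0.71 -15.56]
0 [372.2 232.1]
0.05 [372.1 230.6]
0.08 [372.  229.7]
0.12 [371.8 228.4]
        362     363     364     365     366     367     368     369     370     371     372     373     374     375     376     377     378     379     380
224   7/ 76   4/ 72  -2/ 78 -17/ 78 -26/ 85 -37/ 86 -42/ 86 -28/ 77   3/ 74   6/ 79   3/ 77 -30/ 79 -42/ 85 -40/ 87 -40/ 87 -40/ 87 -40/ 87 -39/ 86 -40/ 88
225   7/ 82   6/ 79   7/ 76   4/ 74  -2/ 77 -15/ 79 -19/ 87 -16/ 74   2/ 75   5/ 79   2/ 77 -26/ 78 -42/ 86 -40/ 87 -39/ 86 -39/ 86 -40/ 86 -40/ 86 -40/ 86
226   6/ 82   5/ 82   7/ 81   8/ 80   7/ 75   6/ 73   5/ 79   3/ 72   4/ 74   4/ 75   3/ 76 -20/ 81 -43/ 86 -42/ 85 -41/ 86 -40/ 86 -40/ 86 -40/ 86 -39/ 86
227   6/ 82   7/ 82   6/ 81   7/ 80   6/ 81   7/ 80   4/ 76   3/ 75   2/ 71   3/ 70   1/ 76 -13/ 95 -38/ 89 -41/ 85 -41/ 84 -42/ 86 -40/ 86 -40/ 86 -40/ 85
228   5/ 80   6/ 80   5/ 80   6/ 80   6/ 80   6/ 82   3/ 75   2/ 73   2/ 7
[... 1097 characters left out ...]
/238  12/229  14/227  13/205  10/142   6/111   7/115   5/ 91  11/113  13/127
236   5/ 74   7/ 81   6/ 78   3/ 67  -1/ 48   2/ 72   3/ 96   6/120   7/159   7/195  13/192  10/186  12/193   9/144   6/100  10/152   5/ 88  11/111  15/126
237   5/ 72   6/ 76   5/ 75   6/ 78   3/ 59   1/ 63   2/ 66   5/ 90  10/151   9/132  10/149   6/117   9/156   6/122   4/ 89  10/140   8/103  13/124  13/127
238   6/ 78   6/ 72   5/ 72   7/ 78   9/ 90  12/113   9/ 96   8/ 94  10/143   7/106   9/134   5/100   9/134   4/ 79   5/ 74  10/108  13/124  13/127  13/126
239   5/ 77   5/ 75   6/ 80  10/108  12/119  15/134  11/116  13/121  10/105  10/101   8/ 99   8/ 92   9/102   9/ 93  12/109  12/125  12/127  13/126  13/126
```

Emit:
send_rows(
  moves=[
    [[-0.0003, 0.0012, 0], [0, 0, 0]],
    [[-0.0005, 0.0024, 0], [0, 0, 0]],
    [[-0.0008, 0.0036, 0], [0, 0, 0]],
    [[-0.001, 0.0045, 0], [0, 0, 0]],
    [[-0.001, 0.0045, 0], [0, 0, 0]],
  ],
)

```text
time_s: 30.45
tcp_pos: [0.5306, -0.0003, 0.1268]
tcp_rot: [-1.267, -2.874, 0.004]
wrist_force: [-2.7, -7.1, 4.0]
width: 0.283
finger_force: 30.0
```

```bash
python3 num2.py
```

```text
30.55 [ 5.305e-01 -3.000e-04  1.268e-01] tooly 42.4 F [-2.6 -5.7  4.4] T [-1.571  0.823  0.081] w 0.2814682959169093
tip [ 5.304e-01 -5.000e-04  6.480e-02] [371.8 233.1] vert [  0.73 -15.58]
0 [372.2 232.1]
0.05 [372.1 230.6]
0.08 [372.  229.7]
0.12 [371.8 228.4]
        362     363     364     365     366     367     368     369     370     371     372     373     374     375     376     377     378     379     380
224   6/ 81   6/ 81   7/ 81   8/ 83   7/ 75   6/ 73   4/ 78  -9/ 74 -14/ 74   3/ 72   4/ 79   4/ 78 -21/ 75 -43/ 86 -41/ 86 -39/ 86 -40/ 87 -39/ 86 -40/ 87
225   7/ 81   5/ 81   6/ 82   6/ 81   6/ 81   7/ 80   7/ 77   4/ 72   3/ 69   3/ 73   5/ 78   2/ 77 -21/ 75 -40/ 88 -42/ 85 -41/ 85 -40/ 86 -41/ 85 -39/ 86
226   6/ 81   6/ 82   7/ 81   6/ 81   6/ 81   6/ 81   7/ 81   7/ 80   2/ 71   2/ 73   3/ 78   4/ 79  -1/ 97 -17/104 -34/ 86 -39/ 85 -42/ 84 -41/ 84 -40/ 85
227   6/ 80   6/ 80   6/ 81   5/ 81   6/ 81   6/ 80   6/ 81   5/ 81   2/ 74   2/ 72   3/ 75   4/ 77   9/104   4/111  -5/ 98 -18/100 -35/ 84 -40/ 87 -41/ 85
228   6/ 81   6/ 81   7/ 80   5/ 81   6/ 81   5/ 83   6/
[... 1115 characters left out ...]
/140   9/154   8/122   8/128   7/115   5/101   8/137   7/ 92  13/123  12/127
236   5/ 72   8/ 89   5/ 75   8/ 88   2/ 62   2/ 58   2/ 68   3/ 78   9/128   7/112   9/148   4/ 91   7/126   6/102   5/ 92   9/118  12/111  13/126  11/127
237   6/ 78   7/ 78   5/ 75   8/ 90   4/ 69   5/ 79   5/ 71  10/101   8/105   8/104   7/127   2/ 68   8/100   9/ 98  10/103  14/124  13/126  13/126  12/126
238   5/ 79   6/ 78   6/ 77   6/ 78   5/ 70   7/ 89   9/ 96  12/136  12/114  13/119  12/112   8/ 91  10/109  14/124  14/125  13/126  13/126  13/125  14/124
239   6/ 78   7/ 77   5/ 77   6/ 76   7/ 82  11/110  12/118  12/136  12/113  14/142  14/135  13/122  13/123  12/124  12/124  12/124  13/124  13/125  13/125
```

Emit:
send_rows(
  moves=[
    [[0.0005, -0.0015, 0], [0, 0, 0]],
    [[-0.0005, -0.002, -0.001], [0, 0, 0]],
    [[-0.0005, -0.002, -0.002], [0, 0, 0]],
    [[-0.0005, -0.002, -0.003], [0, 0, 0]],
    [[-0.0005, -0.002, -0.003], [0, 0, 0]],
  ],
)

```text
time_s: 31.1
tcp_pos: [0.5303, -0.001, 0.124]
tcp_rot: [-1.268, -2.873, -0.0]
wrist_force: [-3.1, 0.7, 5.2]
width: 0.278
finger_force: 30.0
```

Emit:
send_rows(
  moves=[
    [[0, 0, -0.001], [0, 0, 0]],
    [[0, 0, -0.002], [0, 0, 0]],
    [[0, 0, -0.003], [0, 0, 0]],
    [[0, 0, -0.003], [0, 0, 0]],
  ],
)

```text
time_s: 31.5
tcp_pos: [0.5301, -0.001, 0.1213]
tcp_rot: [-1.268, -2.873, 0.0]
wrist_force: [-5.0, 0.0, 10.4]
width: 0.284
finger_force: 30.0
```

Emit:
send_rows(
  moves=[
    [[-0.001, 0, -0.001], [0, 0, 0]],
    [[-0.001, 0, -0.0015], [0, 0, -5]],
    [[-0.001, 0, -0.0015], [0, 0, -10]],
    [[-0.001, 0, -0.0015], [0, 0, -15]],
    [[-0.001, 0, -0.0015], [0, 0, -15]],
  ],
)

```text
time_s: 32.0
tcp_pos: [0.5298, -0.0011, 0.1209]
tcp_rot: [-1.636, -2.682, -0.0]
wrist_force: [-7.8, -0.2, 19.7]
width: 0.284
finger_force: 30.0
```

```bash
python3 num2.py | head -2
```

```text
32.1 [ 0.5298 -0.0011  0.1209] tooly 27.4 F [-7.3  0.7 19.5] T [-0.041  1.745  0.108] w 0.28122501925778365
tip [ 0.5298 -0.0011  0.0589] [371.8 235.2] vert [  0.73 -15.49]
```

Emit:
send_rows(
  moves=[
    [[-0.001, 0, 0], [0, 0, -6]],
    [[-0.0015, 0, 0], [0, 0, -12]],
    [[-0.0015, 0, 0], [0, 0, -18]],
    [[-0.0015, 0, 0], [0, 0, -24]],
    [[-0.0015, 0, 0], [0, 0, -30]],
  ],
)

```text
time_s: 32.65
tcp_pos: [0.5298, -0.001, 0.121]
tcp_rot: [2.275, 2.164, 0.004]
wrist_force: [-2.9, 0.8, 15.0]
width: 0.282
finger_force: 30.0
```

```bash
python3 num2.py
```

```text
32.75 [ 0.5298 -0.001   0.121 ] tooly -2.8 F [-2.4  0.9 15.6] T [0.057 0.669 0.085] w 0.27830951361779566
tip [ 0.53  -0.001  0.059] [371.8 235.2] vert [  0.73 -15.49]
0 [372.2 232.1]
0.05 [372.1 230.6]
0.08 [372.  229.7]
0.12 [371.8 228.4]
        362     363     364     365     366     367     368     369     370     371     372     373     374     375     376     377     378     379     380
224   7/ 77  -2/ 80 -15/ 79 -26/ 86 -36/ 87 -41/ 87 -41/ 86 -42/ 88 -41/ 86  -3/ 73   5/ 79   5/ 79 -10/ 75 -42/ 88 -41/ 88 -40/ 87 -40/ 87 -40/ 88 -40/ 87
225   8/ 83   6/ 76   5/ 74  -1/ 78 -16/ 79 -25/ 85 -35/ 87 -42/ 89 -40/ 88   1/ 73   5/ 78   5/ 78 -10/ 75 -41/ 87 -41/ 88 -39/ 86 -40/ 86 -40/ 87 -41/ 86
226   5/ 81   6/ 81   6/ 82   7/ 76   5/ 74  -2/ 79 -16/ 78 -27/ 87 -34/ 87   2/ 73   6/ 79   5/ 77 -10/ 74 -41/ 87 -41/ 87 -40/ 86 -40/ 87 -39/ 87 -41/ 87
227   6/ 82   6/ 82   6/ 82   6/ 82   7/ 80   6/ 77   5/ 73  -2/ 78 -17/ 77   1/ 72   4/ 79   3/ 78 -16/ 77 -42/ 87 -43/ 87 -41/ 87 -40/ 88 -41/ 86 -39/ 86
228   6/ 82   6/ 82   5/ 82   5/ 82   6/ 83   7/ 81   8/ 80   7/ 76   4/ 72   3
[... 1092 characters left out ...]
/179   8/126   7/116  10/201  13/234  15/205  11/183   6/114  13/125  13/129
236   5/ 78   2/ 65   4/ 66   0/ 54   0/ 58   5/ 99   5/111   6/167  11/191  14/180   9/139   6/123   9/141  10/180   9/144   6/112   5/ 94  14/127  14/129
237   4/ 76   3/ 65   5/ 81   3/ 64   0/ 54   5/ 92   6/110   4/107   9/149   6/103   4/ 88   8/131   7/118   4/102   8/153   5/ 96   4/ 71  14/125  13/129
238   9/100   9/101  10/108   6/ 80   6/ 77   8/102   6/ 94   3/ 79   9/140   3/ 84   3/ 74   9/134   5/108   2/ 77   8/151   9/101  10/101  13/127  13/128
239  13/126  13/127  13/126  11/109  11/110  10/107   8/ 94   9/ 98  10/113   8/ 98   6/ 82   8/107   9/103   8/ 89   8/104  12/124  12/126  13/128  13/127
```

Emit:
send_rows(
  moves=[
    [[0, 0, -0.0003], [0, 0, -6]],
    [[0, 0, -0.0005], [0, 0, -12]],
    [[0, 0, -0.0005], [0, 0, -18]],
    [[0, 0, -0.0005], [0, 0, -24]],
    [[0, 0, -0.0005], [0, 0, -30]],
  ],
)

```text
time_s: 33.3
tcp_pos: [0.5303, -0.0011, 0.1209]
tcp_rot: [2.757, 1.502, 0.006]
wrist_force: [-2.1, -0.5, 17.5]
width: 0.284
finger_force: 30.0
```

Emit:
send_rows(
  moves=[
    [[0, 0, 0], [0, 0, -5]],
    [[0, 0, 0], [0, 0, -10]],
    [[0, 0, 0], [0, 0, -14]],
    [[0, 0, 0], [0, 0, -17]],
    [[0, 0, 0], [0, 0, -17]],
  ],
)

```text
time_s: 33.8
tcp_pos: [0.5306, -0.0013, 0.1209]
tcp_rot: [2.948, 1.081, 0.007]
wrist_force: [-1.6, -1.6, 17.6]
width: 0.281
finger_force: 30.0
```

```bash
python3 num2.py | head -2
```

```text
33.9 [ 0.5305 -0.0013  0.1209] tooly -49.6 F [-1.9 -1.3 17.2] T [-0.38   0.495  0.117] w 0.2815539436967506
tip [ 0.5308 -0.0013  0.0589] [371.4 235.2] vert [  0.72 -15.49]
```

Emit:
send_rows(
  moves=[
    [[0, 0, 0], [0, 0, -4]],
    [[0, 0, 0], [0, 0, -8]],
    [[0, 0, 0], [0, 0, -8]],
  ],
)

```text
time_s: 34.25
tcp_pos: [0.5306, -0.0014, 0.121]
tcp_rot: [3.016, 0.872, 0.007]
wrist_force: [-1.0, -2.9, 16.4]
width: 0.28
finger_force: 30.0
```

```bash
python3 num2.py | head -2
```

```text
34.35 [ 0.5306 -0.0014  0.1209] tooly -57.6 F [-0.9 -2.1 17.5] T [-0.489  0.461  0.163] w 0.2787093119577458
tip [ 0.5309 -0.0014  0.0589] [371.3 235.2] vert [  0.72 -15.49]
```

Emit:
send_rows(
  moves=[
    [[0, 0, 0], [0, 0, -4]],
    [[0, 0, 0], [0, 0, -8]],
    [[0, 0, 0], [0, 0, -8]],
  ],
)

```text
time_s: 34.7
tcp_pos: [0.5307, -0.0015, 0.1209]
tcp_rot: [3.07, 0.661, 0.007]
wrist_force: [-2.1, -2.3, 17.5]
width: 0.28
finger_force: 30.0
```

```bash
python3 num2.py | head -2
```

```text
34.8 [ 0.5307 -0.0015  0.1209] tooly -65.6 F [-1.5 -1.6 16.4] T [-0.491  0.415  0.489] w 0.282663557047775
tip [ 0.531  -0.0016  0.0589] [371.2 235.2] vert [  0.72 -15.49]
```

The torque rose to 0.49 N·m, so the lock is at its stop. I'll relieve the twist and withdraw gently.

Emit:
send_rows(
  moves=[
    [[0, 0, 0], [0, 0, 4]],
    [[0, 0, 0], [0, 0, 8]],
    [[0.0003, 0, 0.001], [0, 0, 8]],
    [[0.0005, 0.0005, 0.003], [0, 0, 8]],
    [[0.0005, 0.0005, 0.005], [0, 0, 8]],
  ],
)

```text
time_s: 35.35
tcp_pos: [0.5307, -0.0012, 0.1247]
tcp_rot: [3.015, 0.876, 0.006]
wrist_force: [4.0, -4.3, 1.5]
width: 0.282
finger_force: 30.0
```

```bash
python3 num2.py | head -2
```

```text
35.45 [ 0.5308 -0.0012  0.1249] tooly -57.6 F [ 3.1 -3.6  4.7] T [-1.001 -0.575  0.057] w 0.2810752951484227
tip [ 0.531  -0.0013  0.0629] [371.4 233.7] vert [  0.72 -15.55]
```

Emit:
send_rows(
  moves=[
    [[0, 0, 0.001], [0, 0, 0]],
    [[0, 0, 0.002], [0, 0, 0]],
    [[0, 0, 0.003], [0, 0, 0]],
    [[0, 0, 0.004], [0, 0, 0]],
    [[0, 0, 0.005], [0, 0, 0]],
  ],
)

```text
time_s: 36.0
tcp_pos: [0.5292, -0.0014, 0.1284]
tcp_rot: [3.016, 0.876, 0.0]
wrist_force: [2.6, -4.4, -4.8]
width: 0.279
finger_force: 30.0
```

```bash
python3 num2.py
```

```text
36.1 [ 0.5292 -0.0014  0.1287] tooly -57.6 F [ 2.  -5.  -2.5] T [-1.263 -0.414  0.02 ] w 0.28228585711045123
tip [ 0.5292 -0.0015  0.0667] [372. 232.] vert [  0.74 -15.59]
0 [372.2 232.1]
0.05 [372.1 230.6]
0.08 [372.  229.7]
0.12 [371.8 228.4]
        362     363     364     365     366     367     368     369     370     371     372     373     374     375     376     377     378     379     380
224   3/ 70   5/ 68   4/ 67   5/ 64   2/ 68  -3/ 66 -14/ 75 -26/ 84 -35/ 82 -16/ 68   4/ 75   4/ 79   2/ 77 -31/ 80 -43/ 87 -40/ 87 -41/ 87 -39/ 86 -40/ 86
225   4/ 69   4/ 72   3/ 70   5/ 69   5/ 65   5/ 65   7/ 78  -2/ 75 -12/ 79  -4/ 66   3/ 76   5/ 79   2/ 76 -25/ 77 -42/ 88 -40/ 87 -41/ 86 -40/ 87 -40/ 87
226   4/ 71   5/ 69   4/ 70   4/ 69   4/ 70   6/ 75   7/ 81   6/ 75   6/ 80   3/ 65   4/ 76   4/ 78   3/ 74 -11/ 75 -41/ 86 -43/ 87 -42/ 86 -40/ 87 -41/ 86
227   3/ 71   3/ 70   3/ 69   3/ 70   4/ 70   6/ 81   6/ 82   6/ 80   4/ 72   2/ 70   3/ 76   3/ 74   4/ 74   0/ 75 -30/ 92 -41/ 88 -42/ 87 -41/ 86 -41/ 85
228   4/ 70   4/ 69   4/ 70   3/ 70   5/ 75   7/ 82   6/ 83   4/ 79   1/ 66
[... 1096 characters left out ...]
/130   8/127   7/118   8/136   7/119   5/106   6/113   4/ 85   3/ 63   4/ 69
236   6/ 81   4/ 74   7/ 91   7/ 75   3/ 68   2/ 81   4/102   3/ 83   7/112   5/106   5/ 97   6/108  10/160   9/154   5/ 96   4/ 84   2/ 61   4/ 67   3/ 70
237   6/ 79   6/ 75   9/ 91   5/ 75   8/ 86   3/ 69   3/ 84   2/ 63   4/ 91   5/ 90   3/ 83   7/118  10/150   9/144   5/ 80   2/ 60   2/ 65   3/ 68   5/ 70
238   5/ 80   5/ 78   6/ 80   6/ 75   7/ 90   5/ 72   7/ 81   1/ 55   5/ 71  10/103  10/106  10/129  11/117  12/115  11/108   6/ 74   5/ 75   5/ 75   6/ 76
239   5/ 79   6/ 78   5/ 79   5/ 79   5/ 81   5/ 75   7/ 89   4/ 71  10/107  15/140  16/140  16/141  15/140  16/137  13/116   6/ 82   5/ 80   6/ 80   6/ 81
```

Emit:
send_rows(
  moves=[
    [[0.0005, -0.001, 0], [0, 0, 0]],
    [[0.001, -0.002, 0.001], [0, 0, 0]],
    [[0.001, -0.002, 0.003], [0, 0, 0]],
    [[0.001, -0.002, 0.005], [0, 0, 0]],
    [[0.001, -0.002, 0.008], [0, 0, 0]],
  ],
)

```text
time_s: 36.65
tcp_pos: [0.5296, -0.0027, 0.1373]
tcp_rot: [-3.017, -0.876, 0.0]
wrist_force: [-0.2, -0.6, -0.7]
width: 0.277
finger_force: 30.0
```

Emit:
send_rows(
  moves=[
    [[0, 0, 0.01], [0, 0, 0]],
    [[0, 0, 0.03], [0, 0, 0]],
    [[0, 0, 0.06], [0, 0, 0]],
    [[0, 0, 0.09], [0, 0, 0]],
    [[0, 0, 0.09], [0, 0, 0]],
  ],
)

```text
time_s: 37.15
tcp_pos: [0.5322, -0.0028, 0.2319]
tcp_rot: [3.015, 0.876, 0.011]
wrist_force: [-0.6, -0.2, -1.0]
width: 0.284
finger_force: 30.0
```

```bash
sed -i 's/range(224,240)/range(222,240)/' num2.py; python3 num2.py; python3 near.py 7 | head -1
```

```text
37.25 [ 0.53   -0.0028  0.2281] tooly -57.6 F [ 0.   0.2 -0.5] T [-0.058  0.147 -0.003] w 0.28461271243453107
tip [ 0.5301 -0.0028  0.1661] [373.2 192.1] vert [  0.79 -17.06]
0 [372.2 232.1]
0.05 [372.1 230.6]
0.08 [372.  229.7]
0.12 [371.8 228.4]
        362     363     364     365     366     367     368     369     370     371     372     373     374     375     376     377     378     379     380
222   4/ 81  -9/ 77 -22/ 81 -32/ 83 -42/ 89 -42/ 89 -42/ 88 -41/ 88 -40/ 88 -40/ 88 -40/ 87 -40/ 87 -40/ 88 -42/ 88 -41/ 87 -39/ 88 -40/ 88 -39/ 88 -40/ 87
223   6/ 78   5/ 70   1/ 67 -12/ 70 -23/ 82 -29/ 80 -36/ 82 -40/ 87 -42/ 87 -42/ 87 -40/ 88 -40/ 87 -40/ 87 -39/ 88 -40/ 88 -41/ 86 -40/ 88 -40/ 88 -40/ 87
224   6/ 80   4/ 68   4/ 67   4/ 68   9/ 88   0/ 78  -6/ 92 -18/102 -34/ 86 -40/ 89 -42/ 87 -41/ 86 -40/ 86 -40/ 87 -40/ 88 -40/ 88 -40/ 88 -40/ 88 -40/ 89
225   5/ 77   5/ 75   9/102  11/107  13/118  12/109  12/117   4/105  -8/ 94 -18/101 -34/ 87 -40/ 88 -43/ 86 -42/ 88 -41/ 87 -41/ 87 -40/ 87 -40/ 87 -40/ 86
226   9/104  10/108  13/130  13/132  14/132  13/129  15/128  11/112  12/
[... 1494 characters left out ...]
4/131  11/118  11/121   5/ 75   2/ 66   2/ 80   4/102   3/ 83   5/113   5/108   5/100   6/104   5/113   4/110   2/ 76   2/ 69   4/ 66   5/ 78   6/ 85
237  15/139  12/117   7/ 92   5/ 73   7/ 86   3/ 69   4/ 83   1/ 66   5/ 92   4/ 94   3/ 83   4/ 94   4/ 97   4/ 93   0/ 57   2/ 65   6/ 76   6/ 85  12/117
238  15/140  11/113   6/ 80   4/ 74   8/ 90   4/ 72   6/ 82   1/ 56   4/ 66   2/ 65   3/ 66   4/ 76   3/ 70   3/ 66   3/ 64   5/ 76   6/ 85  11/117  15/140
239  10/113   6/ 83   5/ 77   5/ 78   5/ 81   5/ 76   6/ 90   3/ 69   6/ 79   6/ 79   6/ 80   7/ 79   5/ 79   6/ 79   5/ 78   7/ 86  11/116  16/139  15/141
[ 0.5294 -0.0028  0.2271] w 0.28361703112188746 tooly -57.61 q6 0.9974995428725362
```

The lid edge now reads about 0.04 rad and the slot runs along the box's x, so the lock is seated. Next I return the driver to the block.

Emit:
send_rows(
  moves=[
    [[0.005, -0.045, 0], [0, 0, 8]],
    [[0.01, -0.09, 0], [0, 0, 16]],
    [[0.015, -0.135, 0], [0, 0, 24]],
    [[0.02, -0.18, 0], [0, 0, 32]],
    [[0.025, -0.225, 0], [0, 0, 40]],
  ],
)

```text
time_s: 37.85
tcp_pos: [0.5539, -0.2293, 0.2257]
tcp_rot: [-2.528, -1.861, 0.002]
wrist_force: [0.4, -0.0, -0.3]
width: 0.283
finger_force: 30.0
```

Emit:
send_rows(
  moves=[
    [[0.005, -0.04, 0], [0, 0, 8]],
    [[0.008, -0.075, -0.005], [0, 0, 16]],
    [[0.01, -0.087, -0.02], [0, 0, 20]],
    [[0.01, -0.087, -0.04], [0, 0, 20]],
    [[0.01, -0.087, -0.04], [0, 0, 20]],
  ],
)

```text
time_s: 38.35
tcp_pos: [0.5622, -0.3141, 0.1829]
tcp_rot: [-2.171, -2.261, 0.003]
wrist_force: [-1.0, 0.0, -0.9]
width: 0.285
finger_force: 30.0
```

```bash
sed -i 's/for r in range(v-26,v+8)/for r in range(v-24,v+5)/' blk2.py; python3 blk2.py | cut -d g -f1
```

```text
38.35 [ 0.5622 -0.3141  0.1829] tooly 2.3 z [-0.006  0.004 -1.   ] w 0.2846487166527426
tip [ 0.5618 -0.3139  0.1209] [291.9 165.1] vertical slope [ -0.59 -14.15] hole [291.8 185.9]
141   -8   -7   -7   -7   -7  -14  -41  -40  -41  -39  -40  -34  -35  -34  -16   -9   -6  -11  -41  
142   -8   -8   -8   -7   -7  -14  -39  -40  -38  -40  -40  -36  -33  -34  -15   -8   -9  -26  -61  
143   -9   -7   -7   -7   -8  -13  -35  -40  -41  -40  -40  -35  -34  -33  -16  -13  -11  -28  -56  
144   -9   -7   -8   -7   -7  -11  -32  -40  -41  -41  -40  -35  -33  -32  -16  -16  -13  -17  -20  
145   -9   -8  -12   -7   -7  -12  -32  -40  -41  -39  -40  -37  -34  -34  -16  -14  -15  -15  -15  
146  -17  -16  -20  -15  -18  -25  -37  -40  -40  -40  -40  -35  -34  -32  -17  -16  -16  -18  -19  
147  -51  -53  -48  -32  -32  -35  -40  -40  -40  -40  -40  -36  -36  -32  -14  -15  -17  -19  -18  
148  -69  -70  -67  -50  -38  -36  -40  -39  -41  -40  -40  -36  -36  -22  -11  -13  -13  -14  -13  
149  -68  -68  -68  -63  -54  -45  -45  -31  -28  -30  -44  -31  -30  -19  -16  -10  -11  -12  -12  
150  -66 
[... 1314 characters left out ...]
-70  -69  -68  -68  -68  -70  -69  -58  -17  -70  -67  -42  -67  -69  -69  -69  -68  -69  
164  -69  -69  -68  -68  -68  -69  -70  -71  -67  -19  -69  -70  -67  -70  -69  -68  -67  -69  -69  
165  -68  -68  -67  -67  -68  -69  -69  -70  -68  -20  -67  -70  -70  -69  -69  -68  -69  -69  -70  
166  -69  -68  -68  -67  -68  -69  -69  -69  -67  -29  -64  -70  -68  -68  -69  -69  -70  -70  -69  
167  -69  -69  -68  -68  -70  -68  -69  -69  -67  -53  -65  -71  -70  -68  -68  -68  -68  -70  -70  
168  -67  -69  -69  -68  -68  -69  -69  -69  -69  -68  -70  -71  -70  -69  -69  -69  -68  -70  -71  
169  -67  -67  -68  -68  -67  -68  -68  -68  -69  -68  -70  -70  -69  -69  -68  -69  -69  -69  -69  
283
```

Emit:
send_rows(
  moves=[
    [[0.0025, -0.0005, -0.015], [0, 0, 0]],
    [[0.0025, -0.0005, -0.035], [0, 0, 0]],
    [[0.0025, -0.0005, -0.05], [0, 0, 0]],
    [[0.0025, -0.0005, -0.06], [0, 0, 0]],
    [[0.0025, -0.0005, -0.068], [0, 0, 0]],
  ],
)

```text
time_s: 38.9
tcp_pos: [0.5676, -0.3153, 0.12]
tcp_rot: [2.174, 2.267, -0.0]
wrist_force: [-11.2, 5.5, 47.5]
width: 0.287
finger_force: 30.0
```

Emit:
send_rows(
  moves=[
    [[0, 0, 0.006], [0, 0, 0]],
    [[-0.002, 0.0005, 0.008], [0, 0, 0]],
    [[-0.004, 0.001, 0.008], [0, 0, 0]],
    [[-0.004, 0.001, 0.008], [0, 0, 0]],
  ],
)

```text
time_s: 39.3
tcp_pos: [0.5629, -0.3142, 0.1272]
tcp_rot: [-2.175, -2.267, 0.0]
wrist_force: [-0.1, -0.5, -0.4]
width: 0.28
finger_force: 30.0
```

```bash
python3 blk2.py | cut -d g -f1
```

```text
39.3 [ 0.5629 -0.3142  0.1272] tooly 2.4 z [-0. -0. -1.] w 0.27991687087329686
tip [ 0.5629 -0.3142  0.0652] [292.3 184.1] vertical slope [ -0.57 -13.58] hole [291.8 185.9]
160   -4   -7   -8   -7   -7   -8  -17  -40  -40  -39  -38  -36  -33  -34  -24   -9   -6   -4  -14  
161   -4   -7   -8   -8   -8   -7  -17  -41  -41  -39  -40  -37  -34  -34  -26   -9   -5   -6  -24  
162   -4   -6   -8   -8   -8   -9  -17  -41  -40  -39  -40  -39  -34  -32  -26  -12  -11  -30  -53  
163  -18   -7   -4   -6   -6   -7  -17  -41  -40  -40  -41  -40  -33  -33  -36  -39  -40  -56  -71  
164  -51  -29   -8   -7   -7   -7  -17  -42  -42  -40  -41  -40  -32  -32  -44  -62  -63  -70  -72  
165  -70  -55  -37  -15   -5   -5  -16  -40  -41  -39  -41  -39  -32  -31  -42  -70  -71  -70  -71  
166  -70  -70  -62  -38  -16  -19  -28  -40  -40  -40  -40  -38  -33  -30  -38  -71  -71  -70  -69  
167  -69  -71  -69  -53  -32  -33  -38  -41  -41  -38  -41  -39  -31  -32  -46  -70  -70  -71  -70  
168  -68  -68  -69  -60  -48  -39  -38  -40  -39  -40  -38  -39  -36  -49  -61  -70  -69  -70  -70  
169  -68  -68  -69
[... 1305 characters left out ...]
-42  -41  -42  -41  -34  -33  -35  -34  -15  -22  -42  -42  -41  -41  -40  -39  -38  -49  
183  -43  -42  -42  -42  -42  -39  -36  -38  -38  -22  -21  -39  -40  -40  -39  -37  -35  -33  -36  
184  -42  -42  -41  -41  -42  -43  -41  -39  -40  -20  -22  -36  -37  -36  -35  -34  -33  -33  -33  
185  -43  -43  -41  -42  -42  -42  -39  -35  -35  -18  -22  -36  -36  -36  -35  -34  -33  -33  -33  
186  -43  -44  -43  -42  -39  -39  -32  -31  -31  -24  -27  -32  -33  -34  -36  -34  -35  -32  -32  
187  -40  -40  -41  -40  -37  -36  -27  -26  -30  -30  -30  -29  -28  -31  -35  -35  -35  -34  -33  
188  -37  -37  -36  -37  -36  -35  -31  -32  -31  -30  -31  -30  -31  -33  -36  -35  -34  -32  -32  
283
```

Emit:
send_rows(
  moves=[
    [[0, 0, -0.005], [0, 0, 0]],
    [[0, 0, -0.01], [0, 0, 0]],
    [[0, 0, -0.013], [0, 0, 0]],
  ],
)

```text
time_s: 39.65
tcp_pos: [0.5645, -0.3154, 0.1186]
tcp_rot: [2.172, 2.265, 0.0]
wrist_force: [-12.3, 4.6, 50.0]
width: 0.281
finger_force: 30.0
```

```bash
python3 blk2.py | head -2
python3 - <<'E'
from station import arm
s=arm.get_state();print(s["wrist_force"].round(1),s["wrist_torque"].round(3))
E
```

```text
39.65 [ 0.5645 -0.3154  0.1186] tooly 2.4 z [ 0.003 -0.002 -1.   ] w 0.28134425417518705
tip [ 0.5647 -0.3155  0.0566] [291.6 186.9] vertical slope [ -0.58 -13.49] hole [291.8 185.9]
[0.9 3.5 0.6] [ 0.567 -0.383  0.058]
```

Emit:
send_rows(
  moves=[
    [[0, 0, 0.006], [0, 0, 0]],
    [[0, 0, 0.01], [0, 0, 0]],
    [[0, 0, 0.01], [0, 0, 0]],
  ],
)

```text
time_s: 40.0
tcp_pos: [0.5631, -0.3143, 0.1242]
tcp_rot: [-2.174, -2.267, 0.0]
wrist_force: [-0.5, 0.4, -0.6]
width: 0.285
finger_force: 30.0
```

Run:
```python
from h import *
s=arm.get_state();print(s["tcp_pos"].round(4),s["wrist_force"].round(1),s["wrist_torque"].round(3))
t=get_image("top");sc=get_image("scene")
P=t["pixels"].astype(int);print("block hole top",proj(t,[.5645,-.3145,.06]).round(1),"small holes",(376.5,214.9),(403.8,226.1))
G=P.sum(2)//3
for c,(v0,v1,u0,u1) in((t,(208,234,370,412)),):
    print("    ",*["%3d"%u for u in range(u0,u1)])
    for v in range(v0,v1): print(v,*["%3d"%x for x in G[v,u0:u1]])
```

```text
[ 0.5631 -0.3143  0.1242] [-0.5  0.4 -0.6] [-0.032  0.077  0.009]
block hole top [390.3 220.3] small holes (376.5, 214.9) (403.8, 226.1)
     370 371 372 373 374 375 376 377 378 379 380 381 382 383 384 385 386 387 388 389 390 391 392 393 394 395 396 397 398 399 400 401 402 403 404 405 406 407 408 409 410 411
208 188 185 185 187 186 186 185 186 187 185 185 186 185 184 182 183 180 168 156 150 156 170 173 177 178 178 177 175 173 174 175 172 174 175 170 171 167 167 162 157 152 135
209 187 187 187 188 186 187 185 187 186 187 184 185 184 184 185 182 176 159 144 145 160 172 175 173 174 177 177 175 175 175 174 173 173 174 173 169 168 168 165 164 159 154
210 188 189 187 186 188 187 188 187 187 189 185 187 184 187 183 177 168 152 138 147 164 174 172 174 176 177 176 174 175 175 173 172 171 171 170 170 170 167 166 165 164 159
211 189 186 185 189 187 186 188 186 185 187 185 186 186 184 181 173 160 149 147 154 169 170 174 176 175 175 176 174 174 173 173 173 175 173 171 171 168 169 165 163 163 159
212 188 186 189 188 187 187 188 187 186 187 188 185 188 181 172 162 152 155 161 164 170 175 175 173 17
[... 2981 characters left out ...]
  74  68  72
230  90  79  72  75  74  76  78  78  77  77  76  75  76  79  76  76  73  71  65  65  70  73  76  82  77  80  76  75  77  74  72  72  74  74  72  71  70  70  72  67  70  76
231 107  83  76  76  78  74  76  78  76  78  78  77  77  79  80  79  79  71  66  64  68  73  75  78  81  78  78  78  78  75  77  77  78  75  74  74  70  75  72  71  71  72
232 117  86  76  76  79  80  80  80  82  80  81  81  82  85  82  84  83  80  71  68  73  74  73  78  82  79  81  77  79  77  77  78  78  75  78  77  77  78  76  75  69  72
233 121  93  79  83  85  82  86  85  89  87  88  91  85  88  90  88  90  89  86  87  84  83  82  80  79  82  81  79  77  79  75  79  76  77  78  76  77  77  75  78  76  76
```

Emit:
send_rows(
  moves=[
    [[0, 0, -0.003], [0, 0, 0]],
    [[0, 0, -0.006], [0, 0, 0]],
    [[0, 0, -0.009], [0, 0, 0]],
    [[0, 0, -0.012], [0, 0, 0]],
    [[0, 0, -0.012], [0, 0, 0]],
  ],
)

```text
time_s: 40.6
tcp_pos: [0.5641, -0.313, 0.1114]
tcp_rot: [-2.175, -2.266, -0.004]
wrist_force: [5.1, 5.8, -2.2]
width: 0.278
finger_force: 30.0
```

```bash
python3 blk2.py | cut -d g -f1;  python3 - <<'E'
from station import arm
s=arm.get_state();print(s["wrist_force"].round(1),s["wrist_torque"].round(3))
E
```

```text
40.6 [ 0.5641 -0.313   0.1114] tooly 2.3 z [ 0.001  0.002 -1.   ] w 0.27842563593284175
tip [ 0.5641 -0.3129  0.0494] [292.4 189.7] vertical slope [ -0.57 -13.44] hole [291.8 185.9]
166   -3   -6   -7   -8   -7   -8  -18  -40  -40  -39  -39  -38  -34  -34  -26  -11   -7   -3  -16  
167   -3   -7   -7   -8   -7   -6  -17  -41  -41  -38  -38  -39  -34  -34  -26   -8   -4   -8  -32  
168   -5   -4   -5   -6   -7   -7  -16  -41  -41  -40  -40  -40  -33  -32  -29  -13  -15  -29  -58  
169  -30  -11   -2   -6   -7   -7  -15  -41  -40  -40  -39  -40  -32  -31  -31  -42  -53  -58  -71  
170  -90  -71  -11   -4   -6   -5  -14  -41  -41  -40  -40  -40  -32  -31  -36  -64  -72  -72  -71  
171 -113 -102  -50  -12   -4   -9  -18  -41  -41  -40  -40  -40  -33  -30  -37  -71  -70  -69  -68  
172  -70  -76  -69  -32  -13  -22  -30  -40  -41  -40  -39  -38  -33  -30  -41  -78  -70  -69  -68  
173 -108  -92  -79  -62  -41  -37  -35  -39  -41  -41  -39  -38  -30  -31  -61 -106  -94  -89  -76  
174 -123 -115 -110 -110 -104  -84  -42  -43  -38  -38  -37  -48  -44  -44  -70 -110 -107 -106 -105  
175  -75 
[... 1354 characters left out ...]
-15  -11  -30  -31  -33  -36  -35  -34  -33  -32  
189  -35  -35  -35  -35  -37  -38  -39  -38  -32  -27  -23  -35  -35  -35  -36  -36  -36  -34  -33  
190  -38  -37  -36  -35  -39  -42  -42  -41  -42  -56  -38  -53  -54  -39  -54  -55  -54  -53  -51  
191  -56  -57  -57  -55  -55  -57  -60  -61  -62  -73  -58  -67  -67  -54  -68  -70  -68  -67  -65  
192  -61  -72  -71  -69  -67  -69  -71  -72  -74  -75  -67  -54  -53  -50  -55  -68  -69  -67  -64  
193  -43  -69  -71  -69  -68  -68  -68  -68  -72  -73  -65  -46  -42  -39  -49  -68  -69  -67  -66  
194  -29  -60  -72  -71  -69  -68  -70  -68  -68  -70  -67  -60  -61  -62  -67  -73  -72  -71  -70  
283
[ 5.3  5.3 -2.5] [ 1.296 -1.135  0.073]
```

Emit:
send_rows(
  moves=[
    [[0.001, 0.001, -0.005], [0, 0, 0]],
    [[0.0015, 0.0015, -0.012], [0, 0, 0]],
    [[0.0015, 0.0015, -0.02], [0, 0, 0]],
    [[0.0015, 0.0015, -0.028], [0, 0, 0]],
    [[0.0015, 0.0015, -0.028], [0, 0, 0]],
  ],
)

```text
time_s: 41.15
tcp_pos: [0.5641, -0.3123, 0.0824]
tcp_rot: [-2.174, -2.266, 0.0]
wrist_force: [1.3, 1.9, -0.9]
width: 0.283
finger_force: 30.0
```

Emit:
send_rows(
  moves=[
    [[0, 0, -0.003], [0, 0, 0]],
    [[0, 0, -0.005], [0, 0, 0]],
    [[0, 0, -0.007], [0, 0, 0]],
    [[0, 0, -0.007], [0, 0, 0]],
  ],
)

```text
time_s: 41.55
tcp_pos: [0.5647, -0.3128, 0.077]
tcp_rot: [-2.175, -2.267, -0.0]
wrist_force: [1.4, 0.8, -1.7]
width: 0.284
finger_force: 30.0
```

```bash
python3 blk2.py | cut -d g -f1;  python3 - <<'E'
from station import arm
s=arm.get_state();print(s["wrist_force"].round(1),s["wrist_torque"].round(3))
E
```

```text
41.55 [ 0.5647 -0.3128  0.077 ] tooly 2.4 z [-0.  0. -1.] w 0.28431189924680156
tip [ 0.5647 -0.3128  0.015 ] [292.7 201. ] vertical slope [ -0.56 -13.11] hole [291.8 185.9]
177   -6   -7   -6   -6   -6  -13  -40  -39  -39  -39  -39  -34  -33  -34  -12   -6   -6   -5   -3  
178   -6   -7   -7   -6   -5  -13  -41  -39  -40  -39  -39  -34  -33  -32  -12   -7   -5   -7   -9  
179   -5   -6   -7   -8   -6  -12  -37  -40  -40  -39  -40  -35  -34  -33  -11   -6   -8  -30  -48  
180   -4   -6   -8   -8   -6  -10  -33  -40  -41  -39  -39  -34  -32  -32  -13  -10  -21  -54  -69  
181  -11   -5   -5   -7   -5  -10  -31  -40  -40  -40  -41  -35  -32  -32  -29  -29  -36  -59  -69  
182  -30  -17   -7   -5   -5  -10  -31  -40  -41  -39  -40  -34  -32  -33  -36  -38  -38  -48  -63  
183  -43  -34  -21   -6   -6  -13  -32  -41  -39  -40  -40  -36  -33  -33  -33  -33  -34  -35  -50  
184  -43  -42  -37  -20  -18  -27  -36  -40  -41  -41  -41  -35  -32  -33  -33  -32  -32  -32  -40  
185  -40  -41  -40  -36  -35  -38  -40  -41  -40  -40  -41  -37  -34  -33  -34  -33  -33  -33  -36  
186  -37  -36  -3
[... 1346 characters left out ...]
-31  -32  -33  -34  -35  -33  -33  -31  -30  -31  
200  -24  -24  -35  -34  -32  -35  -33  -33  -32  -31  -32  -33  -35  -33  -33  -33  -30  -31  -31  
201  -24  -25  -34  -34  -35  -35  -34  -33  -31  -32  -32  -35  -35  -33  -34  -31  -31  -30  -31  
202  -23  -25  -34  -35  -35  -35  -34  -32  -32  -34  -35  -35  -34  -34  -31  -31  -29  -31  -32  
203  -24  -25  -33  -35  -34  -34  -34  -30  -33  -34  -36  -34  -34  -32  -30  -31  -30  -33  -34  
204  -24  -24  -32  -35  -35  -34  -31  -31  -34  -35  -33  -34  -34  -31  -30  -30  -31  -33  -34  
205  -23  -24  -32  -34  -34  -33  -32  -33  -35  -35  -33  -33  -32  -30  -30  -31  -31  -34  -34  
284
[ 1.4  2.1 -1.7] [ 0.396 -0.324 -0.003]
```

Emit:
send_rows(
  moves=[
    [[0, 0, -0.002], [0, 0, 0]],
    [[0, 0, -0.004], [0, 0, 0]],
    [[0, 0, -0.005], [0, 0, 0]],
    [[0, 0, -0.005], [0, 0, 0]],
  ],
)

```text
time_s: 42.0
tcp_pos: [0.5647, -0.3128, 0.072]
tcp_rot: [-2.175, -2.267, 0.0]
wrist_force: [0.4, 1.5, -0.7]
width: 0.276
finger_force: 30.0
```

Emit:
send_rows(
  moves=[
    [[0, 0, 0], [0, 0, 0]],
    [[0, 0, 0], [0, 0, 0]],
    [[0, 0, 0], [0, 0, 0]],
    [[0, 0, 0], [0, 0, 0]],
    [[0, 0, 0], [0, 0, 0]],
  ],
  claw=0,
)

```text
time_s: 42.5
tcp_pos: [0.5647, -0.3129, 0.0722]
tcp_rot: [2.175, 2.267, -0.0]
wrist_force: [1.2, -0.7, -0.3]
width: 0.692
finger_force: 0.0
```

Emit:
send_rows(
  moves=[
    [[0, 0, 0], [0, 0, 0]],
    [[0, 0, 0.03], [0, 0, 0]],
    [[0, 0, 0.07], [0, 0, 0]],
    [[0, 0, 0.11], [0, 0, 0]],
    [[0, 0, 0.15], [0, 0, 0]],
  ],
)

```text
time_s: 43.0
tcp_pos: [0.5645, -0.3127, 0.2237]
tcp_rot: [-2.175, -2.267, 0.0]
wrist_force: [1.7, -0.1, -0.4]
width: 1.004
finger_force: 0.0
```

Run:
```python
from h import *
st=arm.get_state();print(st["time_s"],st["tcp_pos"].round(3),st["wrist_force"].round(1),st["width"])
s=get_image("scene");P=s["pixels"].astype(int)
print("expected top centre",proj(s,[.5645,-.3145,.134]).round(1),"foot",proj(s,[.5645,-.3145,.06]).round(1))
for r in range(156,194): print(r,*["%4d"%(P[r,c,0]-P[r,c,2]) for c in range(282,304)])
t=get_image("top")
for n in("van_green","glue_bottle","tree_c","screw_jar"): print(n,[np.round(o["rect"],0) for o in finder.outline_of(t,n)[:1]],[np.round(o["rect"],0) for o in finder.outline_of(s,n)[:1]])
```

```text
43.0 [ 0.564 -0.313  0.224] [ 1.7 -0.1 -0.4] 1.0036706338504078
expected top centre [290.7 160.6] foot [291.8 185.9]
156  -68  -67  -66  -67  -67  -68  -68  -68  -67  -67  -68  -69  -67  -68  -68  -69  -69  -68  -68  -69  -68  -68
157  -68  -68  -67  -67  -68  -68  -69  -68  -67  -68  -68  -68  -68  -69  -69  -68  -68  -68  -68  -68  -67  -68
158  -68  -69  -68  -68  -68  -68  -68  -67  -68  -70  -70  -68  -69  -69  -68  -68  -69  -68  -68  -68  -69  -69
159  -69  -69  -68  -68  -67  -67  -68  -68  -69  -68  -67  -65  -69  -70  -70  -69  -69  -69  -69  -68  -69  -68
160  -67  -69  -68  -69  -68  -68  -71  -80  -81  -73  -69  -57  -60  -67  -69  -70  -68  -68  -69  -69  -68  -68
161  -68  -68  -70  -70  -69  -63  -63  -78  -79  -69  -67  -49  -49  -56  -63  -70  -69  -69  -69  -70  -69  -68
162  -70  -70  -70  -69  -60  -51  -48  -52  -52  -51  -55  -54  -54  -50  -49  -62  -69  -70  -69  -70  -68  -68
163  -69  -69  -71  -69  -41  -41  -49  -51  -52  -53  -58  -61  -58  -44  -36  -51  -68  -69  -68  -69  -69  -69
164  -69  -68  -70  -67  -35  -33  -44  -47  -46  -48  -49  -50  -51  -
[... 2928 characters left out ...]
-55  -68  -68  -67  -65  -64  -67  -69  -69  -68  -68  -67  -64  -63  -65  -66
191  -46  -75  -73  -71  -68  -66  -67  -68  -67  -67  -66  -63  -64  -66  -67  -67  -68  -66  -65  -64  -62  -62
192  -33  -66  -76  -75  -69  -67  -67  -66  -67  -67  -66  -60  -50  -52  -50  -54  -68  -68  -67  -64  -62  -62
193  -24  -46  -74  -76  -74  -68  -67  -67  -67  -66  -66  -61  -45  -41  -39  -48  -67  -69  -66  -65  -64  -62
van_green [array([323., 242.,  29.,  16.])] [array([340., 209.,  29.,  25.])]
glue_bottle [array([334., 159.,  22.,  28.])] [array([270., 226.,  17.,  50.])]
tree_c [array([200., 254.,  21.,  16.])] []
screw_jar [array([400., 149.,  24.,  30.])] [array([229., 205.,  25.,  42.])]
```

```bash
python3 -c "
from station import arm
print(arm.close_job())"
```

```text
the job is handed in; nothing more can be done
None
```

I closed and locked the lid, and the screwdriver is standing released in the block's middle hole; I handed the job in at about 43 s. By my camera estimate the lid reads about 0.04 rad, in the seated range; no verdict came back and I didn't re-measure the lid before handing in.

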